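# Spread a retaining clip with pliers and hold it at the groove of a turntable axle

### The job

Take the spreading pliers from their wooden holder, put both pin tips down through the two eyelets of the retaining clip on its stand, squeeze the handles fully so that the clip opens, and carry it spread on the pliers down over the turntable's axle stub to the groove. Finish while still holding it there: handles squeezed, clip level, spread, at the height of the groove and not leaning on the axle or resting on the hub. Handle the clip with the pliers only, do not drop it or force it against the axle, and leave the pot, tin and carton where they are.

Things in the scene. Friction and masses are not known exactly. Their poses are not given: they have to be found in the camera images.
- holder: wooden block, 70 x 76 x 80 mm tall, origin under its centre; the pliers stand in its slot (14 mm in x, 40 mm in y). Lift them 80 mm to clear it. Fixed.
- pliers: Steel clip-spreading pliers, 172 mm tall, 130-210 g, upright, pin tips down, two black handles up. Squeezed handles spread the tips. Origin: pivot, 8 mm above the holder; z to the handles, y the line along which the handles (and tips) lie apart. Pivot block 24 x 20 x 14 mm, jaws to z = -64 mm. This body is the +y half: squeezed by q, it rolls about x by q/2 and the other half by -q/2.
- grip (a point): point midway between the handles, 60 mm above the pivot, where to grip. Handles: 12 mm thick (x), up to 94 mm above the pivot, each with a raised rubber pad 24 mm tall centred at this height, splayed 0.08 rad. Over the pads 55 mm relaxed, about 36 mm fully squeezed.
- pliers_half (a joint): squeeze of the pliers, rad: 0 relaxed (tips 15 mm apart), 0.32 at the stop (tips 40 mm apart). 0.01 to 0.05 fits the resting eyelets: pads squeezed together by 1 to 3 mm. A spring opens the handles: about 5 N on each at grip relaxed, 8 N at the stop, some 14 N with the clip on; grip with about 28 N to hold the stop.
- tip_a (a point): end of the pin on the +y jaw. Each pin is 4 mm in diameter, 14 mm long, coned over the last 3 mm, below a 10 mm thick jaw; leans 0.1 rad inward when relaxed
- tip_b (a point): end of the pin on the -y jaw
- stand: wooden clip stand: post 34 mm across, 60 mm tall, with an 18 mm pip 6 mm high inside the clip, foot 64 mm across; origin under its centre. Fixed.
- clip: spring steel retaining clip, 5 mm thick, about 59 x 36 mm, 20-35 g: two curved arms hinged at the back, an eyelet at the end of each. Lies flat on the stand, eyelets overhanging roughly towards the robot. Origin: middle of the bore, mid-thickness; z up, x to the eyelets. Bore 25.8 mm relaxed, 33 mm spread. This body is the +y arm: spread by q, it turns about the back hinge by q/2.
- clip_arm (a joint): spread of the clip, rad, 0 relaxed; about 0.35 when the pliers are fully squeezed. At least 0.26 counts as spread and is needed to pass over the axle.
- eye_a (a point): centre of the eyelet of the +y arm, mid-thickness. Hole 7.4 mm, outside 15 mm. Relaxed, the two eyelets are 18 mm apart, 26 mm from the bore's middle. With the pin ends 8.5 mm below this point the jaws stay 3 mm above the clip. Free space under it.
- eye_b (a point): centre of the eyelet of the -y arm, mid-thickness
- clip_back (a point): axis of the clip's back hinge, mid-thickness. Fully spread, the axle fits best on the line from midway between the eyelets to this point, about 23.5 mm from the eyelets; about 2.5 mm of play either way.
- groove (a point): centre of the groove in the upright axle stub of the turntable. Stub 28 mm in diameter, its chamfered top 18 mm above this point; groove 8 mm high, 24 mm in diameter. The hub, 44 mm across, has its top 14 mm below this point; the disc, 160 mm across, 24 mm below.
- pot: small black pot, 52 mm wide, 50 mm tall, origin under its centre; leave alone
- tin: small steel tin, 48 mm wide, 36 mm tall, origin under its centre; leave alone
- carton: cardboard carton, 70 x 90 x 60 mm, origin under its centre; leave alone
- turntable: the fixed turntable: dark base, aluminium disc and hub, steel axle stub on top; origin under its centre

How it is judged:
By the outcome, as a careful person would: the job done as asked, in the order asked, and still so for the second after the job is handed in, while the arm keeps its last pose, push and grip.
It also fails if it takes over 58 s, if anything falls off the work surface, if the arm or the gripper's body presses on something with over 40 N, if the wrist force passes 120 N, or if a joint passes its speed limit or range.

### The arm

A 6-joint arm with a two-finger parallel gripper is mounted at the origin on the work surface. World frame = base frame: x ahead of the robot, y to its left, z up, the work surface at z = 0. Lengths are in m, angles in rad, forces in N, time in s.
With the tool pointing down it reaches from about 0.35 to 0.975 m from the base axis. Payload 4.9 kg.
Tool frame: the origin (TCP) lies on the front face of the gripper's body, between the roots of the fingers; the fingertips stand 73 mm ahead of it and the grasp point (between the pads) lies 54 mm ahead of it; z points along the fingers, y is the line along which they close (so a half turn about z gives the same grasp; the last joint's range is limited). The gripper opens to 85 mm and grips with 20 to 120 N. Pads are 22 mm wide; open, the fingers measure 114 mm over their backs; the gripper's body (76 mm by 85 mm) begins 54 mm behind the grasp point. The pads swing forward as they close: fully open they stand 13 mm farther back than shut.
Start: joints at [1.08, 0.053, 1.613, -0, 1.476, -0.119], TCP at [0.227, 0.582, 0.304] pointing down, gripper open.
Joint ranges: [-3.01, 3.01], [-1.01, 2.22], [0.06, 2.58], [-1.02, 4.17], [0.09, 2.62], [-3.14, 3.14]. Speed limits (rad/s): [2.57, 2.57, 3.14, 3.14, 3.14, 3.14].

### API

Orientations are given as a rotation vector (axis times angle).
In Python, from station import status, imaging, order gives the robot as it stands.
- The arm moves only by the tool arm_command, never from a script. Its argument "increments" is a list of rows, each an object with "slide": the shift along the tool's x, y, z in m, a list of three; "spin": the turn about the tool's z in degrees; "gripper": the opening, from -1 (shut) to 1 (fully open). In form: [{"slide": [x, y, z], "spin": spin, "gripper": gripper}, ...]. A call has 1 to 8 rows; each row is the pose to reach, as a shift and turn from the pose commanded when the call began, along the tool's axes at that moment; what a row does not reach only later rows make up. A row lasts 1/12 s, in which the tool goes at most 41.7 mm and 7.16 degrees, less where a joint would pass 70% of its speed; a pose out of reach is approached as far as the arm can. A call with a gripper value outside its range is refused whole. The fingers move at their own pace and stop on an object; "newtons" is the grip in N (left out, the last holds). Time passes only in rows, so rows that repeat a pose let the fingers close. It gives the time, the measured TCP pose, the force, the opening and the grip force at its end, in the units of the state.
- status.get_obs(): the state, without advancing time (a new reading comes with each control period).
- imaging.get_image(name): name is "scene" or "top" or "wrist"; returns a dict with "frame" (400x640x3 uint8, red, green, blue), "vfov" (degrees; the focal length in pixels is half the picture's height over the tangent of half this angle, whatever the lens; pixels are square), "cx", "cy" (the principal point, pixels), "view" (4x4, takes a point from world to camera coordinates); the wrist camera has in their place "mount" (4x4, takes a point from camera to tool coordinates, whose origin is the TCP and whose axes are the flange's). Camera axes: x right, y up, looking along -z (the intrinsics and any distortion apply to the point x, -y, -z); pixel columns grow to the right and rows downward; lengths in m; the calibration is good to about 2 mm. A picture is of the moment at which its call begins: read the wrist's pose just before it. There is no depth.
- order.finish_job(): hands the job in; it is judged then, once.
The state is a dict: "t": time; "q": joint angles; "dq": joint speeds; "effort": joint torques, N m; "tool_pos": TCP position; "tool_rot": TCP orientation; "contact_force": force on the tool from outside, world axes, zero at the start; "wrist_torque": the same for the moment, N m; "opening": finger opening in m; "grip_force": force on a finger pad.
Only numpy, scipy, OpenCV 4.12 (cv2) and the standard library are available. Lean on these libraries where they do the work, as an engineer would, in place of code of your own. Each camera call takes 0.05 s, during which the arm holds its last target. There are 200 camera calls.

## Working session

There is one attempt and no reset: what is moved stays moved. The work goes in short steps, Python scripts to look and compute and a tool call to move; the robot and the scene stay as the last step left them, time stands still between calls to the robot, and variables do not carry over. Pictures are saved under pics/ and viewed, at most 10 in all, crops included, and the job is handed in when it is done.

Besides the shell and the picture viewer there is one more tool, called after "Call:" as a command line: name --argument value ..., lists and objects as JSON in quotes. arm_command: Moves the arm, as the interface text tells. Its arguments: {"type":"object","properties":{"increments":{"type":"array","items":{"type":"object","properties":{"slide":{"type":"array","items":{"type":"number"}},"spin":{"type":"number"},"gripper":{"type":"number"}}}},"newtons":{"type":"number"}},"required":["increments"]}

```bash
mkdir -p pics; ls; cat > h.py <<'E'
import numpy as np,cv2,pickle
from scipy.spatial.transform import Rotation as R
from station import status,imaging,order
def grab(n,tag):
    o=status.get_obs(); d=imaging.get_image(n); d['obs']=o
    pickle.dump(d,open(f'pics/{tag}.pkl','wb')); cv2.imwrite(f'pics/{tag}.png',d['frame'][:,:,::-1]); return d
def load(tag): return pickle.load(open(f'pics/{tag}.pkl','rb'))
def cam(d):
    f=d['frame'].shape[0]/2/np.tan(np.radians(d['vfov'])/2)
    if 'view' in d: V=np.array(d['view'])
    else:
        T=np.eye(4);T[:3,:3]=R.from_rotvec(d['obs']['tool_rot']).as_matrix();T[:3,3]=d['obs']['tool_pos']
        V=np.linalg.inv(T@np.array(d['mount']))
    return f,V
def proj(d,P):
    f,V=cam(d);c=V[:3,:3]@np.array(P,float)+V[:3,3]
    return np.array([d['cx']+f*c[0]/-c[2],d['cy']+f*-c[1]/-c[2]])
def ray(d,u,v):
    f,V=cam(d);r=V[:3,:3].T@np.array([(u-d['cx'])/f,-(v-d['cy'])/f,-1]);o=-V[:3,:3].T@V[:3,3]
    return o,r
def onz(d,u,v,z):
    o,r=ray(d,u,v);return o+r*(z-o[2])/r[2]
def tri(obs):
    A=np.zeros((3,3));b=np.zeros(3)
    for d,u,v in obs:
        o,r=ray(d,u,v);r/=np.linalg.norm(r);M=np.eye(3)-np.outer(r,r);A+=M;b+=M@o
    return np.linalg.solve(A,b)
E
python3 - <<'E'
from h import *
a=grab('top','top0');b=grab('scene','sc0')
print({k:v for k,v in a.items() if k!='frame'});print({k:v for k,v in b.items() if k not in('frame','obs')})
w=grab('wrist','w0');print(w['mount'],w['vfov'],w['cx'],w['cy'])
cv2.imwrite('pics/both.png',cv2.resize(np.vstack([a['frame'],b['frame']])[:,:,::-1],None,fx=.75,fy=.75))
E
```

```text
pics
{'vfov': 57.97083476883683, 'cx': 321.0081071718173, 'cy': 196.28124972781907, 'view': array([[ 0.02499032, -0.99951004,  0.01884553, -0.09637381],
       [ 0.99823758,  0.02596464,  0.05336267, -0.58272533],
       [-0.05382584,  0.01747877,  0.99839735, -1.13145211],
       [ 0.        ,  0.        ,  0.        ,  1.        ]]), 'obs': {'t': 0.0, 'q': array([ 1.07998909e+00,  5.33696072e-02,  1.61432156e+00, -7.77253669e-06,
        1.47603534e+00, -1.18961621e-01]), 'dq': array([-0.00024058, -0.00054075, -0.00048698,  0.00032156,  0.00335994,
        0.00014848]), 'effort': array([ 4.04828188e-04, -3.93681443e+01, -3.70176530e+01, -8.19133834e-05,
        6.91575115e-03, -1.98901887e-05]), 'tool_pos': array([0.2268303 , 0.58185845, 0.30263851]), 'tool_rot': array([-0.58061595, -3.08682707,  0.00320028]), 'contact_force': array([-0.22319292, -0.41785727, -0.25556066]), 'wrist_torque': array([ 0.04718487,  0.01356956, -0.00071892]), 'grip_force': 0.0, 'opening': 0.0855242305987366}}
{'vfov': 47.021826299269165, 'cx': 324.5842403828813, 'cy': 204.8678717170716, 'view': array([[-0.77860729,  0.62735193,  0.01415087,  0.50111089],
       [-0.53275233, -0.67277931,  0.51336435,  0.19712887],
       [ 0.33158052,  0.39217032,  0.85805408, -1.32630203],
       [ 0.        ,  0.        ,  0.        ,  1.        ]])}
[[-2.96985134e-04  9.61615108e-01  2.74401706e-01  6.93757339e-02]
 [ 9.99999670e-01  4.92913236e-04 -6.45068065e-04 -1.05430895e-04]
 [-7.55563430e-04  2.74401424e-01 -9.61614937e-01 -6.97756875e-02]
 [ 0.00000000e+00  0.00000000e+00  0.00000000e+00  1.00000000e+00]] 65.96612811629102 318.3477434352177 197.7329753953973
```

View pics/both.png

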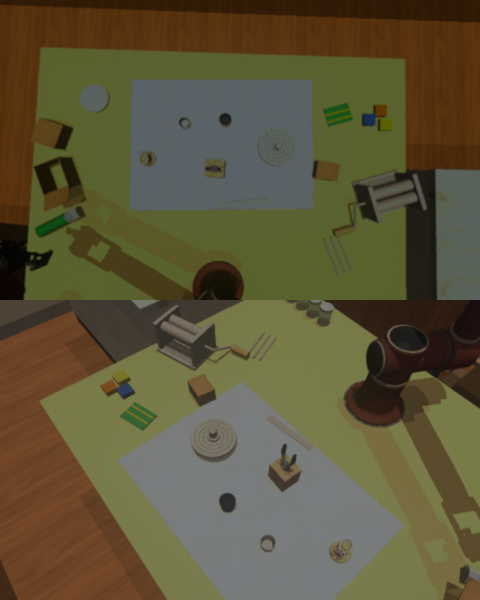

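The top view shows, in full-resolution pixels, the holder near (287,225), stand (197,210), turntable (369,196), pot (300,159), tin (245,164) and carton (433,227). I'll enlarge the key parts.

```bash
python3 - <<'E'
from h import *
w=load('w0');print(w.keys(), load('top0').keys())
def crop(t,x,y,W,H,s):
    im=load(t)['frame'][y:y+H,x:x+W,::-1].astype(float)
    im=np.clip(255*(im/255)**.6*1.2,0,255).astype(np.uint8)
    return cv2.resize(im,None,fx=s,fy=s,interpolation=cv2.INTER_CUBIC)
# each 400x300 at scale
a=crop('top0',265,200,50,50,6);b=crop('top0',172,185,50,50,5.2);c=crop('top0',335,160,70,50,5.2)
A=crop('sc0',345,180,66,75,4);B=crop('sc0',425,310,66,75,4);C=crop('sc0',245,150,66,75,4)
top=[cv2.resize(crop('top0',x,y,52,59,5),(264,300)) for x,y in((261,195),(171,181),(344,166))]
bot=[cv2.resize(z,(264,300)) for z in(A,B,C)]
cv2.imwrite('pics/c1.png',np.vstack([np.hstack(top),np.hstack(bot)]))
E
```

```text
dict_keys(['frame', 'vfov', 'cx', 'cy', 'mount', 'obs']) dict_keys(['frame', 'vfov', 'cx', 'cy', 'view', 'obs'])
```

View pics/c1.png

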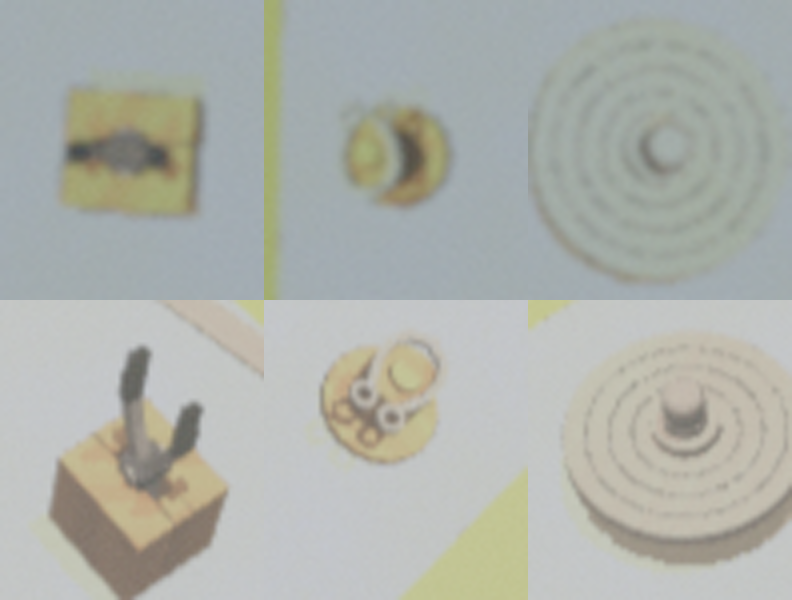

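```bash
python3 - <<'E'
from h import *
t=load('top0');s=load('sc0')
np.set_printoptions(precision=4,suppress=True)
print('hold top corners',[onz(t,261+x/5.077,195+y/5.077,.08)[:2] for x,y in((70,88),(198,97),(190,207),(63,203))])
print('hold scene corners',[onz(s,345+x/4,180+y/4,.08)[:2] for x,y in((58,162),(145,95),(228,190),(137,250))])
print('pivot',tri([(t,285.6,224.5),(s,345+148/4,180+165/4)]))
print('handles scene',onz(s,345+140/4,180+52/4,.18),onz(s,345+192/4,180+108/4,.18), 'top',onz(t,275.8,224.9,.18),onz(t,292.1,225.5,.18))
print('eyes',onz(s,449.75,332.75,.0625),onz(s,456.75,339,.0625))
print('stubtop',tri([(t,371.4,195.2),(s,283.75,172)]))
print('disc c',[onz(t,344+(655-528)/5.077,166+150/5.077,z) for z in(.04,.06)])
w=load('w0');o=w['obs'];print(R.from_rotvec(o['tool_rot']).as_matrix())
E
```

```text
hold top corners [array([0.5299, 0.0566]), array([ 0.5265, -0.0189]), array([ 0.4619, -0.016 ]), array([0.4625, 0.0585])]
hold scene corners [array([ 0.5303, -0.011 ]), array([ 0.4586, -0.0131]), array([0.4644, 0.0652]), array([0.5327, 0.0609])]
pivot [0.4935 0.0241 0.085 ]
handles scene [0.4923 0.0018 0.18  ] [0.4944 0.0457 0.18  ] top [0.4954 0.0418 0.18  ] [ 0.4949 -0.0023  0.18  ]
eyes [0.5514 0.3052 0.0625] [0.5495 0.3234 0.0625]
stubtop [ 0.5889 -0.2318  0.0834]
disc c [array([ 0.5899, -0.2309,  0.04  ]), array([ 0.5887, -0.2279,  0.06  ])]
[[-0.9316  0.3634 -0.0009]
 [ 0.3634  0.9316 -0.0017]
 [ 0.0002 -0.0019 -1.    ]]
```

Call:
arm_command --increments '[{"slide": [-0.05, -0.0165, 0.01], "spin": -7, "gripper": 1}, {"slide": [-0.09, -0.03, 0.02], "spin": -14, "gripper": 1}, {"slide": [-0.13, -0.043, 0.03], "spin": -21, "gripper": 1}, {"slide": [-0.17, -0.056, 0.04], "spin": -21, "gripper": 1}, {"slide": [-0.21, -0.07, 0.05], "spin": -21, "gripper": 1}, {"slide": [-0.25, -0.083, 0.06], "spin": -21, "gripper": 1}, {"slide": [-0.29, -0.096, 0.07], "spin": -21, "gripper": 1}, {"slide": [-0.33, -0.11, 0.08], "spin": -21, "gripper": 1}]'

```text
t: 0.82
tool_pos: [0.4744, 0.3763, 0.2298]
tool_rot: [-0.008, -3.141, 0.0]
contact_force: [0.9, 0.6, -0.4]
opening: 0.0853
grip_force: 0.0
```

Call:
arm_command --increments '[{"slide": [-0.03, -0.023, 0.016]}, {"slide": [-0.057, -0.045, 0.033]}, {"slide": [-0.057, -0.045, 0.033]}, {"slide": [-0.057, -0.045, 0.033]}]'

```text
validation failed for argument at $.in...
```

```bash
python3 - <<'E'
from h import *
d=grab('wrist','w1');print(d['obs']['tool_pos'],d['obs']['tool_rot'],np.abs(d['obs']['dq']).max())
im=d['frame'][:,:,::-1].astype(float);im=np.clip(255*(im/255)**.6*1.2,0,255).astype(np.uint8)
cv2.imwrite('pics/w1b.png',cv2.resize(im,(800,500),interpolation=cv2.INTER_CUBIC))
E
```

```text
[0.47437873 0.37626661 0.22980336] [-8.21792167e-03 -3.14140312e+00  1.63230152e-05] 0.7779186150849642
```

View pics/w1b.png

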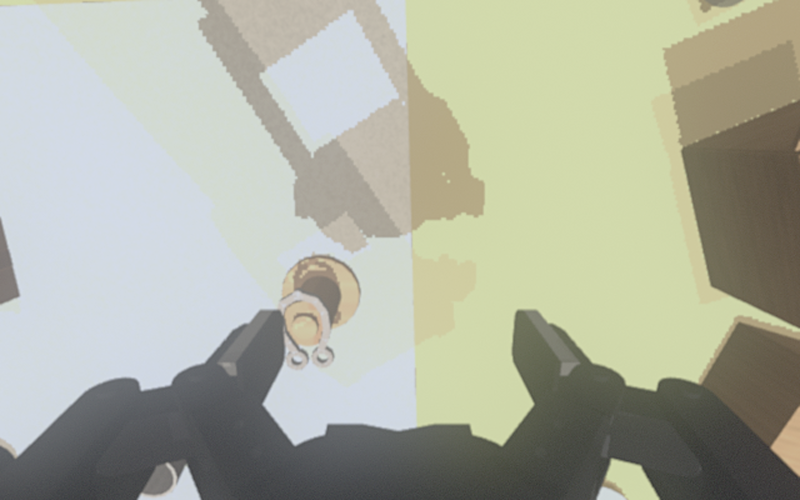

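The call was refused because every row needs all of its fields. The picture, taken while the arm was still moving, shows the clip with eyelets at about (297,359) and (323,356) in the 1.25x view.

Call:
arm_command --increments '[{"slide": [-0.03, -0.023, 0.016], "spin": 0, "gripper": 1}, {"slide": [-0.057, -0.045, 0.033], "spin": 0, "gripper": 1}, {"slide": [-0.057, -0.045, 0.033], "spin": 0, "gripper": 1}, {"slide": [-0.057, -0.045, 0.033], "spin": 0, "gripper": 1}]'

```text
t: 1.2
tool_pos: [0.5302, 0.3311, 0.1955]
tool_rot: [-0.013, -3.138, 0.002]
contact_force: [0.1, -0.2, -0.6]
opening: 0.0854
grip_force: 0.0
```

```bash
python3 - <<'E'
from h import *
d=grab('wrist','w2');print(d['obs']['tool_pos'],d['obs']['tool_rot'],np.abs(d['obs']['dq']).max())
np.set_printoptions(precision=1,suppress=True)
u,v=proj(d,[.545,.314,.0625]);print(u,v,proj(d,[.551,.305,.0625]))
x,y=int(u)-60,int(v)-60
im=d['frame'][max(y,0):y+90,x:x+120,::-1].astype(float);im=np.clip(255*(im/255)**.6*1.2,0,255).astype(np.uint8)
print(x,y,im.shape)
cv2.imwrite('pics/w2b.png',cv2.resize(im,None,fx=6,fy=6,interpolation=cv2.INTER_CUBIC))
E
```

```text
[0.53020823 0.33108668 0.19553345] [-1.28713358e-02 -3.13822293e+00  2.02674600e-03] 0.04395740232404738
294.74637361498725 234.23946679828907 [282.4 242.2]
234 174 (90, 120, 3)
```

View pics/w2b.png

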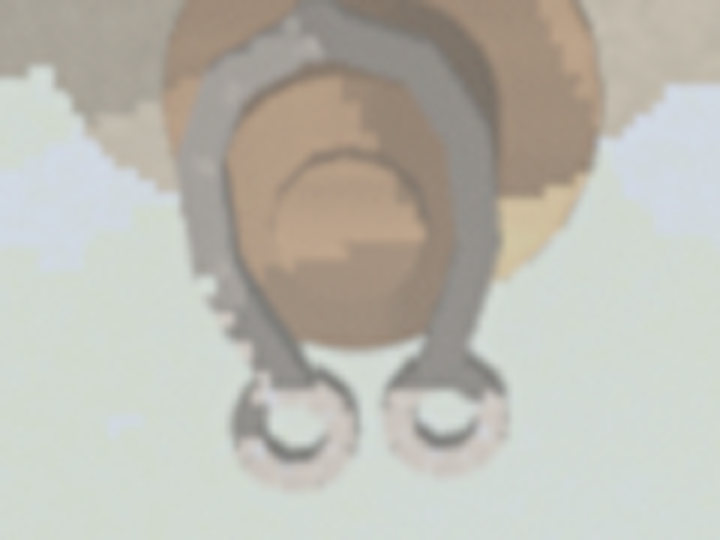

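The crop shows both eyelet rings face-on, with centres at (296,428) and (446,415), so (283.3,245.3) and (308.3,243.2) in the full frame. The back of the clip is at the crop's top edge.

```bash
python3 - <<'E'
from h import *
d=load('w2')
e=[onz(d,u,v,.0645) for u,v in((283.3,245.3),(308.3,243.2))]
D=e[1]-e[0];print(e,np.linalg.norm(D),np.degrees(np.arctan2(-D[0],D[1])),(e[0]+e[1])/2)
# commanded vs measured
print(d['obs']['q'])
E
```

```text
[array([0.55252929, 0.30581341, 0.0645    ]), array([0.55106382, 0.32355885, 0.0645    ])] 0.017805849699988805 4.720915562005142 [0.55179655 0.31468613 0.0645    ]
[ 4.39129104e-01  1.42094665e-01  1.70361226e+00  2.76837972e-04
  1.29945934e+00 -1.12353900e+00]
```

Call:
arm_command --increments '[{"slide": [0.0, -0.02, -0.035], "spin": 0, "gripper": 1}, {"slide": [0.01, -0.05, -0.065], "spin": 0, "gripper": 1}, {"slide": [0.02, -0.085, -0.09], "spin": 0, "gripper": 1}, {"slide": [0.03, -0.12, -0.11], "spin": 0, "gripper": 1}, {"slide": [0.034, -0.16, -0.125], "spin": 0, "gripper": 1}, {"slide": [0.034, -0.2, -0.13], "spin": 0, "gripper": 1}, {"slide": [0.034, -0.24, -0.13], "spin": 0, "gripper": 1}, {"slide": [0.034, -0.28, -0.13], "spin": 0, "gripper": 1}]'

```text
t: 1.92
tool_pos: [0.494, 0.0531, 0.33]
tool_rot: [0.003, 3.137, 0.0]
contact_force: [0.2, -0.1, 0.0]
opening: 0.0854
grip_force: 0.0
```

```bash
python3 -c "
from station import status;o=status.get_obs();print(o['tool_pos'],o['tool_rot'],abs(o['dq']).max())"
```

```text
[0.49398228 0.05308614 0.32999449] [3.35167964e-03 3.13688644e+00 2.56257849e-04] 1.0192449971320368
```

Call:
arm_command --increments '[{"slide": [0.0, -0.027, 0.02], "spin": 0, "gripper": 1}, {"slide": [0.0, -0.027, 0.03], "spin": 0, "gripper": 1}, {"slide": [0.0, -0.027, 0.03], "spin": 0, "gripper": 1}, {"slide": [0.0, -0.027, 0.03], "spin": 0, "gripper": 1}]'

```text
t: 2.25
tool_pos: [0.494, 0.0274, 0.2975]
tool_rot: [-0.006, -3.141, -0.001]
contact_force: [0.5, 0.9, 0.3]
opening: 0.0856
grip_force: 0.0
```

```bash
python3 - <<'E'
from h import *
d=grab('wrist','w3');print(d['obs']['tool_pos'],d['obs']['tool_rot'],np.abs(d['obs']['dq']).max())
for P in([.495,.0235,.148],[.495,.0235,.08],[.495,.0,.182],[.495,.047,.182]):print(P,proj(d,P))
im=d['frame'][100:300,200:440,::-1].astype(float);im=np.clip(255*(im/255)**.6*1.2,0,255).astype(np.uint8)
cv2.imwrite('pics/w3b.png',cv2.resize(im,None,fx=3,fy=3,interpolation=cv2.INTER_CUBIC))
E
```

```text
[0.49396396 0.02740405 0.29746746] [-6.24203229e-03 -3.14110887e+00 -1.13007073e-03] 0.03276518581237184
[0.495, 0.0235, 0.148] [313.05934244 207.94033151]
[0.495, 0.0235, 0.08] [314.10962613 186.23860362]
[0.495, 0.0, 0.182] [275.60112027 224.34967185]
[0.495, 0.047, 0.182] [348.94168817 224.01147968]
```

View pics/w3b.png

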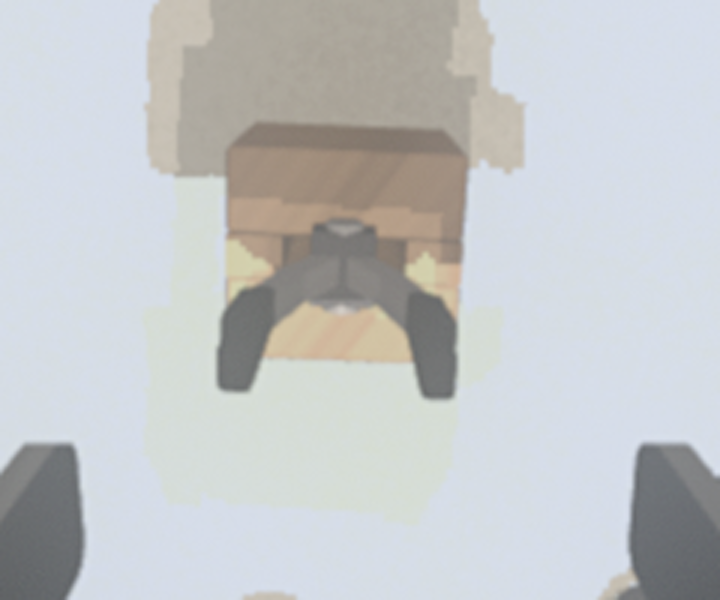

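The two handle ends are visible, with near edges at about (235,390) and (440,398) in the crop. The holder top's back corners are at (228,148) and (466,157), its front edge is at y≈360, and the fingers are clear on both sides.

```bash
python3 - <<'E'
from h import *
d=load('w3');c=lambda x,y,z:onz(d,200+x/3,100+y/3,z)[:2]
l,r=c(235,390,.182),c(440,398,.182);D=r-l;print('handles near edge',l,r,np.linalg.norm(D),np.degrees(np.arctan2(-D[0],D[1])),(l+r)/2)
k=[c(x,y,.08) for x,y in((228,148),(466,157),(228,357),(460,363))];print(k,sum(k)/4)
D=k[1]-k[0];print(np.linalg.norm(D),np.degrees(np.arctan2(-D[0],D[1])))
print('pivot block', c(343,268,.095), c(343,228,.095),c(343,308,.095))
E
```

```text
handles near edge [0.49888899 0.00159565] [0.50095423 0.04566653] 0.04411924916409374 -2.683027425331199 [0.49992161 0.02363109]
[array([ 0.45961196, -0.01156568]), array([0.46272038, 0.06211716]), array([ 0.52814661, -0.01444126]), array([0.5306225, 0.0620802])] [0.49527536 0.02454761]
0.07374837617880016 -2.415672522043874
pivot block [0.49422553 0.02388322] [0.4818352  0.02398044] [0.50692301 0.0237836 ]
```

```bash
python3 - <<'E'
from h import *
d=load('w2');t=load('top0');s=load('sc0')
print('pip',onz(d,292.3,210.7,.066),'hinge',onz(d,234+315/6,174+8/6,.065))
print('stand foot',onz(t,197.8,211.5,.0),onz(s,453.5,336,0))
print(onz(s,425+148/4,310+68/4,.066))
print([proj(t,p) for p in([.5518,.3147,.0645],[.5318,.313,.0645],[.507,.311,.065])])
print(proj(s,[.5525,.3058,.0645]),proj(s,[.551,.3235,.0645]))
E
```

```text
pip [0.52631318 0.31314063 0.066     ] hinge [0.50197365 0.30998052 0.065     ]
stand foot [0.52691959 0.3109038  0.        ] [0.52538447 0.31332811 0.        ]
[0.52348194 0.31316039 0.066     ]
[array([190.02556333, 202.99220349]), array([190.29696789, 209.62465484]), array([190.54153165, 217.86676161])]
[449.83791138 333.04445482] [456.54586141 339.21587116]
```

Stand centre is (0.526,0.313). The eyelets are at +X, mid (0.5518,0.3147), with line yaw ≈ +5°. Pliers are at (0.4943,0.0238) with yaw ≈ −2.5°. Descending to grip.

Call:
arm_command --increments '[{"slide": [0, -0.0036, 0.02], "spin": 2.3, "gripper": 1}, {"slide": [0, -0.0036, 0.05], "spin": 2.3, "gripper": 1}, {"slide": [0, -0.0036, 0.08], "spin": 2.3, "gripper": 1}, {"slide": [0, -0.0036, 0.0985], "spin": 2.3, "gripper": 1}, {"slide": [0, -0.0036, 0.0985], "spin": 2.3, "gripper": 1}, {"slide": [0, -0.0036, 0.0985], "spin": 2.3, "gripper": 0.6}, {"slide": [0, -0.0036, 0.0985], "spin": 2.3, "gripper": 0.4}, {"slide": [0, -0.0036, 0.0985], "spin": 2.3, "gripper": 0.4}]' --newtons 28

```text
t: 2.97
tool_pos: [0.4959, 0.023, 0.2017]
tool_rot: [0.07, 3.136, -0.0]
contact_force: [-0.1, 0.3, 0.5]
opening: 0.0595
grip_force: 0.0
```

Call:
arm_command --increments '[{"slide": [0.0015, 0.0005, 0.0025], "spin": 0, "gripper": 0.4}, {"slide": [0.0015, 0.0005, 0.0025], "spin": 0, "gripper": 0.3}, {"slide": [0.0015, 0.0005, 0.0025], "spin": 0, "gripper": 0.24}, {"slide": [0.0015, 0.0005, 0.0025], "spin": 0, "gripper": 0.24}, {"slide": [0.0015, 0.0005, 0.0025], "spin": 0, "gripper": 0.24}]'

```text
t: 3.38
tool_pos: [0.4942, 0.0232, 0.199]
tool_rot: [0.071, 3.137, 0.001]
contact_force: [-0.3, 1.4, 6.2]
opening: 0.0532
grip_force: 6.2
```

```bash
python3 -c "
from station import status;o=status.get_obs();print(o['tool_pos'],o['tool_rot'],abs(o['dq']).max(),o['contact_force'],o['wrist_torque'],o['opening'],o['grip_force'])"
```

```text
[0.49420873 0.02320602 0.19898037] [7.14972649e-02 3.13669865e+00 5.37132417e-04] 0.0016162863364551925 [-0.2559583   1.43950732  6.18295038] [0.15646768 0.0871632  0.00286642] 0.05319228226941371 6.192695274366997
```

Call:
arm_command --increments '[{"slide": [0, 0, -0.01], "spin": 0, "gripper": 0.24}, {"slide": [0, 0, -0.03], "spin": 0, "gripper": 0.24}, {"slide": [0, 0, -0.055], "spin": 0, "gripper": 0.24}, {"slide": [0, 0, -0.08], "spin": 0, "gripper": 0.24}, {"slide": [0, 0, -0.1], "spin": 0, "gripper": 0.24}, {"slide": [0, 0, -0.11], "spin": 0, "gripper": 0.24}, {"slide": [0, 0, -0.115], "spin": 0, "gripper": 0.24}, {"slide": [0, 0, -0.115], "spin": 0, "gripper": 0.24}]'

```text
t: 4.05
tool_pos: [0.4931, 0.0231, 0.3124]
tool_rot: [0.071, 3.139, -0.0]
contact_force: [0.4, -0.3, -1.8]
opening: 0.053
grip_force: 4.4
```

```bash
python3 -c "
from station import status;o=status.get_obs();print(o['tool_pos'],o['tool_rot'],abs(o['dq']).max(),o['contact_force'],o['wrist_torque'],o['opening'],o['grip_force'])"
```

```text
[0.49309657 0.0231212  0.31236318] [ 7.14164627e-02  3.13930896e+00 -2.02223035e-04] 0.037308957871697856 [ 0.43874908 -0.27082738 -1.82880413] [-0.03612566  0.01131381  0.00275259] 0.052982951543358504 4.374320083879866
```

Call:
arm_command --increments '[{"slide": [-0.003, 0.02, 0], "spin": -1, "gripper": 0.24}, {"slide": [-0.009, 0.06, 0], "spin": -3, "gripper": 0.24}, {"slide": [-0.015, 0.1, 0], "spin": -5, "gripper": 0.24}, {"slide": [-0.021, 0.14, 0], "spin": -7.5, "gripper": 0.24}, {"slide": [-0.028, 0.18, 0], "spin": -7.5, "gripper": 0.24}, {"slide": [-0.034, 0.22, 0], "spin": -7.5, "gripper": 0.24}, {"slide": [-0.04, 0.26, 0], "spin": -7.5, "gripper": 0.24}, {"slide": [-0.045, 0.287, 0], "spin": -7.5, "gripper": 0.24}]'

```text
t: 4.72
tool_pos: [0.55, 0.3108, 0.3085]
tool_rot: [0.137, -3.135, 0.001]
contact_force: [1.1, -0.7, -1.2]
opening: 0.0529
grip_force: 4.4
```

Call:
arm_command --increments '[{"slide": [-0.0007, 0.005, 0.0], "spin": 0, "gripper": 0.24}, {"slide": [-0.0007, 0.0065, 0.01], "spin": 0, "gripper": 0.24}, {"slide": [-0.0007, 0.0065, 0.02], "spin": 0, "gripper": 0.24}, {"slide": [-0.0007, 0.0065, 0.02], "spin": 0, "gripper": 0.24}, {"slide": [-0.0007, 0.0065, 0.02], "spin": 0, "gripper": 0.24}]'

```text
t: 5.13
tool_pos: [0.5502, 0.3127, 0.2889]
tool_rot: [0.132, -3.135, 0.003]
contact_force: [-0.3, 0.6, -1.4]
opening: 0.0527
grip_force: 4.4
```

```bash
python3 - <<'E'
from h import *
d=grab('wrist','w4');o=d['obs'];print(o['tool_pos'],o['tool_rot'],np.abs(o['dq']).max(),o['opening'],o['grip_force'])
T=R.from_rotvec(o['tool_rot']).as_matrix();p=np.array(o['tool_pos'])
for s in(-1,1): print('tip exp',p+T@[0,s*.008,.189],proj(d,p+T@[0,s*.008,.189]))
print(proj(d,[.5525,.3058,.065]),proj(d,[.551,.3235,.065]))
im=d['frame'][130:280,220:420,::-1].astype(float);im=np.clip(255*(im/255)**.6*1.2,0,255).astype(np.uint8)
cv2.imwrite('pics/w4b.png',cv2.resize(im,None,fx=4,fy=4,interpolation=cv2.INTER_CUBIC))
E
```

```text
[0.55024031 0.31268971 0.28887661] [ 1.31593478e-01 -3.13478911e+00  2.91604627e-03] 0.031667831786225835 0.052748185686104815 4.3781258023227565
tip exp [0.5501624  0.30433483 0.09989198] [309.18953344 192.76809772]
tip exp [0.5488214  0.32027851 0.09986498] [327.59453273 192.75808616]
[311.54213228 186.09998985] [329.66040517 186.08649823]
```

View pics/w4b.png

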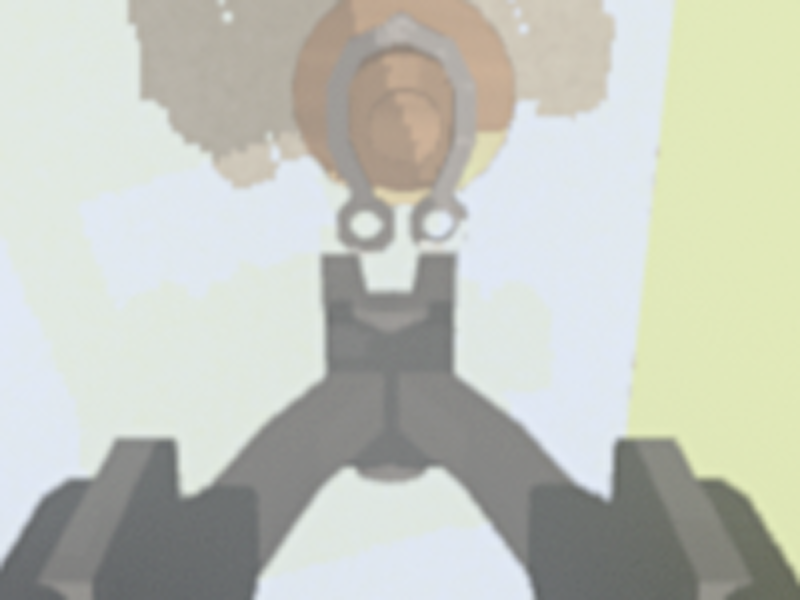

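The eyelets are at (365,222) and (437,220) in the crop, within 1 mm of prediction. The jaw ends are at (341,253) and (436,253) and hide the pins. Next I'll compare the jaws with where they should be.

```bash
python3 - <<'E'
from h import *
np.set_printoptions(precision=2,suppress=True)
d=load('w4');o=d['obs']
T=R.from_rotvec(o['tool_rot']).as_matrix();p=np.array(o['tool_pos'])
c=lambda t:(proj(d,p+T@np.array(t))-[220,130])*4
print('jaw near bottom edge mid',c([.005,0,.175]),'shift x1mm',c([.006,0,.175]),'y1mm',c([.005,.001,.175]),'z1',c([.005,0,.176]))
print('block near top',c([.012,0,.104]),'bottom',c([.012,0,.118]),c([.010,0,.104]),c([.010,0,.118]))
print('eyes mid',c(T.T@(np.array([.5518,.31465,.065])-p)), T)
E
```

```text
jaw near bottom edge mid [393.64 245.21] shift x1mm [393.64 240.49] y1mm [398.51 245.21] z1 [393.64 243.97]
block near top [394.2  321.48] bottom [394.06 293.86] [394.2  334.25] [394.06 305.84]
eyes mid [402.39 224.57] [[-1.   -0.08 -0.  ]
 [-0.08  1.   -0.  ]
 [ 0.   -0.   -1.  ]]
```

Call:
arm_command --increments '[{"slide": [0.0008, 0.0026, 0.01], "spin": -0.6, "gripper": 0.24}, {"slide": [0.0008, 0.0026, 0.02], "spin": -0.6, "gripper": 0.24}, {"slide": [0.0008, 0.0026, 0.029], "spin": -0.6, "gripper": 0.24}, {"slide": [0.0008, 0.0026, 0.029], "spin": -0.6, "gripper": 0.24}, {"slide": [0.0008, 0.0026, 0.029], "spin": -0.6, "gripper": 0.24}]'

```text
t: 5.6
tool_pos: [0.5495, 0.3165, 0.2609]
tool_rot: [0.15, -3.136, 0.002]
contact_force: [-0.1, 0.5, -1.1]
opening: 0.0527
grip_force: 4.4
```

```bash
python3 - <<'E'
from h import *
np.set_printoptions(precision=4,suppress=True)
d=grab('wrist','w5');s=grab('scene','s5');o=d['obs'];print(o['tool_pos'],o['tool_rot'],np.abs(o['dq']).max(),o['opening'],o['contact_force'])
T=R.from_rotvec(o['tool_rot']).as_matrix();p=np.array(o['tool_pos'])
q=proj(s,p+T@[0,0,.189]);print('scene tip mid',q)
for z in(.175,):
  for t in([.005,0,z],[.006,0,z],[.005,.001,z],[0,0,.189]):print(t,(proj(d,p+T@np.array(t))-[255,125])*6)
br=lambda im:np.clip(255*(im[:,:,::-1].astype(float)/255)**.6*1.2,0,255).astype(np.uint8)
a=cv2.resize(br(d['frame'][125:215,255:388]),(798,540),interpolation=cv2.INTER_CUBIC)
x,y=int(q[0])-22,int(q[1])-30
b=cv2.resize(br(s['frame'][y:y+50,x:x+44]),None,fx=6,fy=6,interpolation=cv2.INTER_CUBIC);print(x,y)
a[240:540,534:798]=b
cv2.imwrite('pics/c5.png',a)
E
```

```text
[0.5495 0.3165 0.2609] [ 0.1504 -3.1355  0.0016] 0.027655105076706467 0.05274989650999008 [-0.0802  0.5064 -1.1046]
scene tip mid [455.5764 334.9711]
[0.005, 0, 0.175] [380.4859 397.8174]
[0.006, 0, 0.175] [380.4841 390.7427]
[0.005, 0.001, 0.175] [387.7923 397.8134]
[0, 0, 0.189] [380.3766 406.5811]
433 304
```

View pics/c5.png

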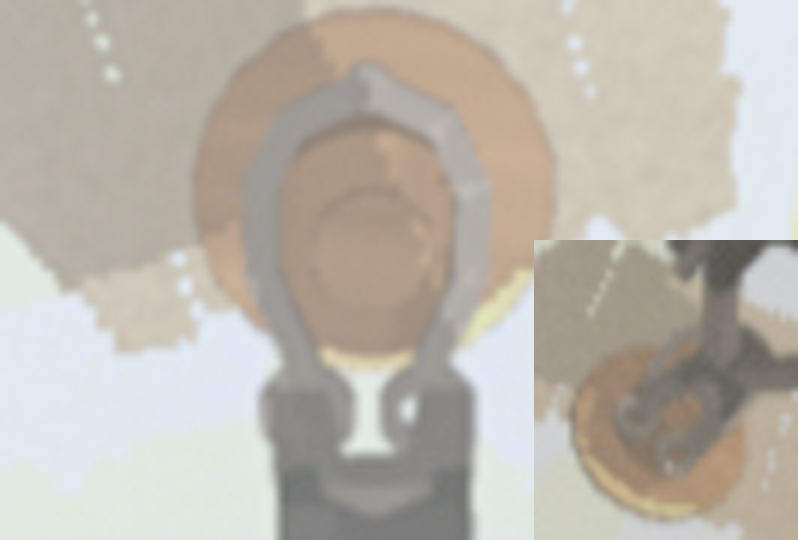

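In the wrist view the jaws' upper edge is at row ≈387, with jaw centres at x≈302 and 446 (mid 374). The eyelet rings centre at x≈307 and 428 (mid 367), row ≈410. I'll check the jaw edges numerically in w4 and w5, plus a fresh settled frame.

Call:
arm_command --increments '[{"slide": [0, 0, 0], "spin": 0, "gripper": 0.24}, {"slide": [0, 0, 0], "spin": 0, "gripper": 0.24}, {"slide": [0, 0, 0], "spin": 0, "gripper": 0.24}]'

```text
t: 5.95
tool_pos: [0.5502, 0.317, 0.2631]
tool_rot: [-0.151, 3.137, 0.001]
contact_force: [-0.5, -0.6, -1.6]
opening: 0.0528
grip_force: 4.4
```

```bash
python3 - <<'E'
from h import *
np.set_printoptions(precision=4,suppress=True,linewidth=200)
d=grab('wrist','w6');o=d['obs'];print(o['tool_pos'],o['tool_rot'],np.abs(o['dq']).max(),o['opening'],o['contact_force'])
for t,cols in(('w4',((301,309),(325,333))),('w5',((302,309),(326,333))),('w6',((302,309),(326,333)))):
  f=load(t);g=cv2.cvtColor(f['frame'],cv2.COLOR_RGB2GRAY).astype(float)
  for a,b in cols: print(t,a,b,g[178:206,a:b].mean(1).round().astype(int))
  print('row', [g[196:200,295:340].mean(0).round().astype(int)])
print(np.abs(load('w5')['frame'].astype(int)-load('w6')['frame']).mean(), cv2.phaseCorrelate(cv2.cvtColor(load('w5')['frame'],7).astype(np.float32)[120:210,270:370],cv2.cvtColor(d['frame'],7).astype(np.float32)[120:210,270:370]))
E
```

```text
[0.5502 0.317  0.2631] [-0.1507  3.1371  0.0005] 0.002658447305740472 0.05282858977284848 [-0.5355 -0.6289 -1.5826]
w4 301 309 [143 141 134 124 117 115 118 123 124 120 114 112 119 133 140 106  72  67  68  68  68  68  68  67  68  67  66  62]
w4 325 333 [104  97  91  90 101 124 142 148 148 141 123 107 132 149 135  96  69  65  66  67  67  66  66  67  67  67  66  62]
row [array([157, 157, 158, 159, 146, 100,  70,  68,  68,  68,  69,  68,  68,  66,  70, 100, 143, 158, 158, 157, 158, 157, 157, 157, 157, 158, 158, 154, 129,  82,  64,  66,  67,  68,  67,  67,  66,  67,
        89, 132, 158, 161, 160, 160, 160])]
w5 302 309 [79 79 80 79 81 84 85 85 83 82 82 78 70 67 66 67 67 67 68 68 66 66 66 66 63 58 56 55]
w5 326 333 [ 88  90  91  93  96 104 111 111 102  92  83  75  69  66  66  66  66  66  66  66  66  66  66  66  64  58  56  56]
row [array([158, 158, 156, 141, 113,  82,  68,  67,  67,  68,  68,  66,  66,  66,  66,  67,  77,  95, 120, 150, 159, 158, 154, 135, 107,  88,  80,  76,  70,  66,  66,  66,  66,  66,  66,  66,  66,  65,
        83, 125, 156, 161, 160, 160, 160])]
w6 302 309 [ 79  79  81  87  88  84  80  80  82  97 129 135 100  70  65  67  67  67  67  67  66  66  66  66  64  59  57  56]
w6 326 333 [101 101 104 110 117 120 113 102  90  89  99 100  81  66  65  66  66  66  66  66  67  66  66  67  64  59  56  56]
row [array([158, 158, 158, 154, 136,  94,  68,  66,  67,  67,  66,  67,  66,  66,  64,  70, 102, 144, 158, 159, 158, 158, 156, 146, 132, 119, 105,  95,  75,  65,  66,  66,  67,  67,  66,  67,  65,  66,
        86, 129, 157, 160, 158, 160, 160])]
1.70549609375 ((-0.33809902491375965, -1.13043723235414), 1.0082484211391873)
```

Call:
arm_command --increments '[{"slide": [0, 0, 0], "spin": 0, "gripper": 0.24}, {"slide": [0, 0, 0], "spin": 0, "gripper": 0.24}, {"slide": [0, 0, 0], "spin": 0, "gripper": 0.24}, {"slide": [0, 0, 0], "spin": 0, "gripper": 0.24}]'

```text
t: 6.33
tool_pos: [0.55, 0.3169, 0.2625]
tool_rot: [0.151, -3.138, -0.0]
contact_force: [-1.0, -0.1, -2.1]
opening: 0.0527
grip_force: 4.4
```

```bash
python3 - <<'E'
from h import *
np.set_printoptions(precision=4,suppress=True,linewidth=200)
d=grab('wrist','w7');s=grab('scene','s7');o=d['obs'];print(o['tool_pos'],o['tool_rot'],np.abs(o['dq']).max(),o['opening'],o['contact_force'])
g=cv2.cvtColor(d['frame'],cv2.COLOR_RGB2GRAY).astype(float)
for a,b in ((302,309),(326,333)): print(g[178:206,a:b].mean(1).round().astype(int))
T=R.from_rotvec(o['tool_rot']).as_matrix();p=np.array(o['tool_pos']);q=proj(s,p+T@[0,0,.189])
for t in([.005,0,.175],[.006,0,.175],[0,0,.189],[0,0,.196]):print(t,(proj(d,p+T@np.array(t))))
print('eyes',proj(d,[.5525,.3058,.065]),proj(d,[.551,.3235,.065]))
br=lambda im:np.clip(255*(im[:,:,::-1].astype(float)/255)**.6*1.2,0,255).astype(np.uint8)
a=cv2.resize(br(d['frame'][175:225,285:355]),None,fx=8,fy=8,interpolation=cv2.INTER_CUBIC)
x,y=int(q[0])-15,int(q[1])-30;print(x,y,q)
b=cv2.resize(br(s['frame'][y:y+50,x:x+30]),None,fx=8,fy=8,interpolation=cv2.INTER_CUBIC)
cv2.imwrite('pics/c7.png',np.hstack([a,b]))
E
```

```text
[0.55   0.3169 0.2625] [ 0.1506 -3.1379 -0.    ] 0.0015154127214920634 0.05269986477827374 [-1.0474 -0.15   -2.1052]
[ 80  80  81  87  87  87  84  83  82  84 104 131 129  95  69  66  68  67  67  67  66  66  67  67  66  61  57  56]
[101 100 100 102 111 117 113 102  91  86  92 102  96  77  66  65  66  66  66  67  67  66  67  67  66  62  57  57]
[0.005, 0, 0.175] [318.415  191.3037]
[0.006, 0, 0.175] [318.4147 190.1246]
[0, 0, 0.189] [318.3968 192.7642]
[0, 0, 0.196] [318.3877 190.7275]
eyes [305.8175 191.8461] [325.6177 192.0534]
440 305 [455.6418 335.2818]
```

View pics/c7.png

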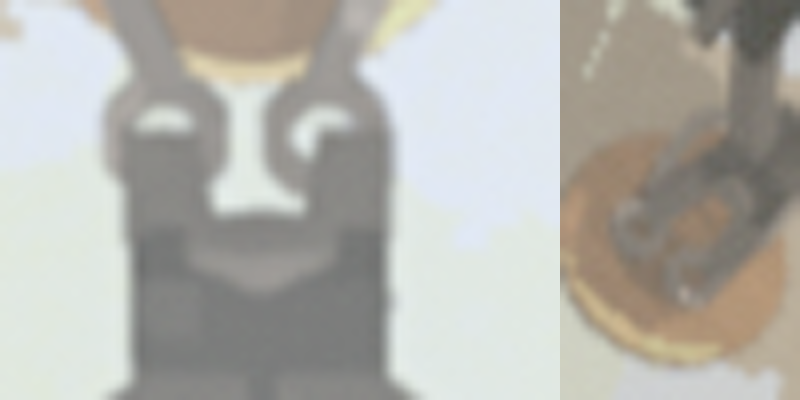

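The arm is settled now. The eyelet rings are at (166,140) and (328,138), and the jaw mid is at x≈257 with its edge at row ≈132. That matches prediction, and it leaves an offset of −1.8 mm in tool x and −1.2 mm in tool y. Correcting that, then descending gently.

Call:
arm_command --increments '[{"slide": [-0.001, -0.0006, 0], "spin": 0, "gripper": 0.215}, {"slide": [-0.0018, -0.0012, 0], "spin": 0, "gripper": 0.215}, {"slide": [-0.0018, -0.0012, 0], "spin": 0, "gripper": 0.215}, {"slide": [-0.0018, -0.0012, 0], "spin": 0, "gripper": 0.215}, {"slide": [-0.0018, -0.0012, 0], "spin": 0, "gripper": 0.215}, {"slide": [-0.0018, -0.0012, 0.003], "spin": 0, "gripper": 0.215}, {"slide": [-0.0018, -0.0012, 0.005], "spin": 0, "gripper": 0.215}, {"slide": [-0.0018, -0.0012, 0.005], "spin": 0, "gripper": 0.215}]'

```text
t: 7.1
tool_pos: [0.5516, 0.3157, 0.2565]
tool_rot: [0.151, -3.137, 0.001]
contact_force: [-0.3, 0.3, -0.6]
opening: 0.0521
grip_force: 4.5
```

```bash
cat > chk.py <<'E'
import sys
from h import *
np.set_printoptions(precision=4,suppress=True,linewidth=200)
d=grab('wrist',sys.argv[1]);o=d['obs'];print(o['t'],o['tool_pos'],o['tool_rot'],np.abs(o['dq']).max(),o['opening'],o['grip_force'],o['contact_force'],o['wrist_torque'])
T=R.from_rotvec(o['tool_rot']).as_matrix();p=np.array(o['tool_pos']);print('tip mid',p+T@[0,-.001,.189])
E
python3 chk.py w8
```

```text
7.1 [0.5516 0.3157 0.2565] [ 0.1506 -3.1366  0.0008] 0.0038489666819045156 0.05205201669402304 4.478018165937954 [-0.2881  0.2655 -0.6334] [-0.0355 -0.0002  0.0157]
tip mid [0.5514 0.3146 0.0675]
```

Call:
arm_command --increments '[{"slide": [-0.0003, 0, 0.002], "spin": 0, "gripper": 0.215}, {"slide": [-0.0003, 0, 0.004], "spin": 0, "gripper": 0.215}, {"slide": [-0.0003, 0, 0.006], "spin": 0, "gripper": 0.215}, {"slide": [-0.0003, 0, 0.006], "spin": 0, "gripper": 0.215}]'

```text
t: 7.48
tool_pos: [0.552, 0.3158, 0.2507]
tool_rot: [0.151, -3.137, 0.001]
contact_force: [-0.7, -0.3, -1.8]
opening: 0.0521
grip_force: 4.5
```

```bash
python3 chk.py w9
```

```text
7.4833 [0.552  0.3158 0.2507] [ 0.1507 -3.137   0.0006] 0.0030863653430843944 0.052057442438462144 4.478371946930508 [-0.7356 -0.293  -1.7848] [0.0317 0.0439 0.018 ]
tip mid [0.5519 0.3147 0.0617]
```

Call:
arm_command --increments '[{"slide": [0, 0, 0.002], "spin": 0, "gripper": 0.215}, {"slide": [0, 0, 0.004], "spin": 0, "gripper": 0.215}, {"slide": [0, 0, 0.006], "spin": 0, "gripper": 0.215}, {"slide": [0, 0, 0.007], "spin": 0, "gripper": 0.215}, {"slide": [0, 0, 0.007], "spin": 0, "gripper": 0.215}, {"slide": [0, 0, 0.007], "spin": 0, "gripper": 0.215}]'

```text
t: 8.03
tool_pos: [0.5522, 0.3159, 0.2443]
tool_rot: [0.151, -3.138, 0.0]
contact_force: [0.1, 0.1, -1.4]
opening: 0.052
grip_force: 4.6
```

```bash
python3 chk.py w10; python3 - <<'E'
from h import *
d=load('w10');s=grab('scene','s10')
br=lambda im:np.clip(255*(im[:,:,::-1].astype(float)/255)**.6*1.2,0,255).astype(np.uint8)
a=cv2.resize(br(d['frame'][160:220,280:355]),None,fx=7,fy=7,interpolation=cv2.INTER_CUBIC)
b=cv2.resize(br(s['frame'][305:365,435:474]),None,fx=7,fy=7,interpolation=cv2.INTER_CUBIC)
cv2.imwrite('pics/c10.png',np.hstack([a,b]))
E
```

```text
8.0333 [0.5522 0.3159 0.2443] [ 0.1506 -3.1377  0.0002] 0.0033972565998083466 0.052036036857056225 4.585641171996997 [ 0.1341  0.103  -1.3551] [-0.0197  0.0004 -0.0812]
tip mid [0.5522 0.3148 0.0553]
```

View pics/c10.png

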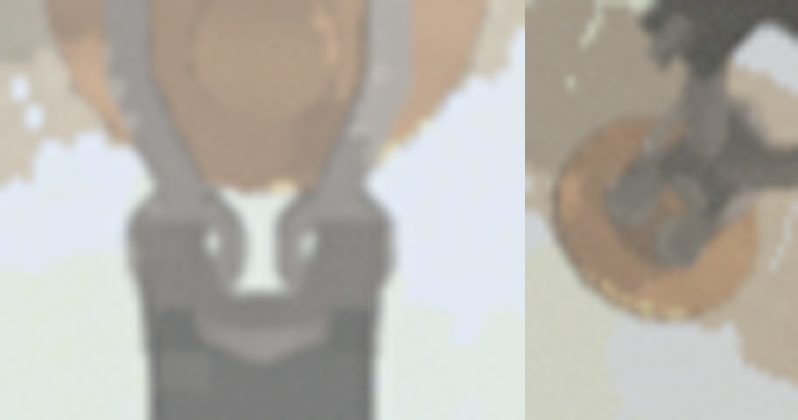

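Both pins are through the eyelets, symmetric, with no contact force. I'll squeeze in stages and raise a little to offset the downward shift.

Call:
arm_command --increments '[{"slide": [0, 0, 0], "spin": 0, "gripper": 0.17}, {"slide": [0, 0, -0.001], "spin": 0, "gripper": 0.12}, {"slide": [0, 0, -0.0015], "spin": 0, "gripper": 0.07}, {"slide": [0, 0, -0.0015], "spin": 0, "gripper": 0.05}, {"slide": [0, 0, -0.0015], "spin": 0, "gripper": 0.05}, {"slide": [0, 0, -0.0015], "spin": 0, "gripper": 0.05}]' --newtons 28

```text
t: 8.63
tool_pos: [0.5523, 0.3159, 0.246]
tool_rot: [-0.151, 3.138, 0.0]
contact_force: [0.5, 0.1, -1.5]
opening: 0.0452
grip_force: 10.0
```

```bash
python3 chk.py w11
```

```text
8.6333 [0.5523 0.3159 0.246 ] [-0.1506  3.1378  0.0001] 0.002476318606917614 0.04520425919551857 9.99545305967331 [ 0.5377  0.092  -1.5105] [-0.0259  0.004  -0.0035]
tip mid [0.5524 0.3149 0.057 ]
```

Call:
arm_command --increments '[{"slide": [0, 0, -0.0005], "spin": 0, "gripper": 0.0}, {"slide": [0, 0, -0.001], "spin": 0, "gripper": -0.05}, {"slide": [0, 0, -0.0015], "spin": 0, "gripper": -0.1}, {"slide": [0, 0, -0.002], "spin": 0, "gripper": -0.14}, {"slide": [0, 0, -0.002], "spin": 0, "gripper": -0.2}, {"slide": [0, 0, -0.002], "spin": 0, "gripper": -0.25}, {"slide": [0, 0, -0.002], "spin": 0, "gripper": -0.25}, {"slide": [0, 0, -0.002], "spin": 0, "gripper": -0.25}]' --newtons 28

```text
t: 9.35
tool_pos: [0.5522, 0.3159, 0.2479]
tool_rot: [0.151, -3.138, 0.0]
contact_force: [0.0, 0.6, -1.6]
opening: 0.0351
grip_force: 28.1
```

```bash
python3 chk.py w12
```

```text
9.35 [0.5522 0.3159 0.2479] [ 0.1507 -3.1379  0.    ] 0.0007238036052522208 0.0351232033314138 28.086766619235277 [ 0.0333  0.6299 -1.5561] [ 0.0476  0.0537 -0.0275]
tip mid [0.5523 0.3149 0.0589]
```

Call:
arm_command --increments '[{"slide": [0, 0, -0.002], "spin": 0, "gripper": -0.25}, {"slide": [0, 0, -0.006], "spin": 0, "gripper": -0.25}, {"slide": [0, 0, -0.013], "spin": 0, "gripper": -0.25}, {"slide": [0, 0, -0.023], "spin": 0, "gripper": -0.25}, {"slide": [0, -0.002, -0.035], "spin": 0, "gripper": -0.25}, {"slide": [0, -0.008, -0.05], "spin": 0, "gripper": -0.25}, {"slide": [0, -0.018, -0.062], "spin": 0, "gripper": -0.25}, {"slide": [0, -0.032, -0.072], "spin": 0, "gripper": -0.25}]'

```text
t: 10.07
tool_pos: [0.5558, 0.2836, 0.323]
tool_rot: [-0.152, 3.135, 0.001]
contact_force: [-0.3, -1.1, -1.7]
opening: 0.0351
grip_force: 28.2
```

```bash
python3 chk.py w13; python3 - <<'E'
from h import *
a=cv2.cvtColor(load('w12')['frame'],7);b=cv2.cvtColor(load('w13')['frame'],7)
# jaws/clip are fixed in camera: compare patch around clip arms
for r in (170,175,180,184,188):
    print(r,a[r,295:345:2],'\n   ',b[r,295:345:2])
E
```

```text
10.0667 [0.5558 0.2836 0.323 ] [-0.152   3.1349  0.0014] 0.28131859185897284 0.035064115906501735 28.177798432298005 [-0.2651 -1.1137 -1.6808] [-0.0307  0.0013 -0.0041]
tip mid [0.5564 0.2828 0.134 ]
170 [ 98  81  82  81  81  82  81  87  88  88  88  87  88  87  89  89  85  92
  90  90  85  92 103 102  97] 
    [108 159 163 164 161 160 160 160 160 160 162 160 160 163 161 161 163 164
 163 163 153 104 114 111 140]
175 [101  86  95  81  81  82  82  83  83  84  84  86  86  84  77  75  77  84
  89  88  87 101 101 113 161] 
    [105 119 165 162 162 160 160 160 160 161 160 160 161 161 161 161 163 163
 162 163 130 103 105 120 164]
180 [100  96  89  87  83  82  82  82  83  83  83  82  82  78  75  76  75  82
  90  96  96 102 101 154 163] 
    [108 102 136 164 163 161 160 160 160 161 160 161 160 161 161 161 162 163
 165 153  86 103 107 157 164]
184 [ 99 101  97 156 157 126 104  93  84  82  82  92  93  82 119 122 124 143
 153  94 102 101 125 163 161] 
    [105 105 104 158 161 161 160 161 161 160 160 160 159 160 160 161 160 162
 164 104  86 102 130 165 163]
188 [108 106 102  90 130 159 159 159 160 160 158 159 160 159 159 159 161 145
  78  86 105 110  99  94 127] 
    [115 111 107 107 142 163 160 160 160 161 160 161 160 161 160 160 162 155
  95  84  86  85  99 105 138]
```

Call:
arm_command --increments '[{"slide": [0, -0.022, 0], "spin": 0, "gripper": -0.25}, {"slide": [-0.001, -0.05, 0], "spin": 0, "gripper": -0.25}, {"slide": [-0.001, -0.08, 0], "spin": 0, "gripper": -0.25}, {"slide": [-0.002, -0.113, 0], "spin": 0, "gripper": -0.25}, {"slide": [-0.002, -0.147, 0], "spin": 0, "gripper": -0.25}, {"slide": [-0.003, -0.182, 0], "spin": 0, "gripper": -0.25}, {"slide": [-0.003, -0.217, 0], "spin": 0, "gripper": -0.25}, {"slide": [-0.003, -0.252, 0], "spin": 0, "gripper": -0.25}]'

```text
t: 10.78
tool_pos: [0.5821, 0.0309, 0.3206]
tool_rot: [-0.149, 3.137, -0.001]
contact_force: [0.2, 0.6, -2.7]
opening: 0.0354
grip_force: 28.3
```

Call:
arm_command --increments '[{"slide": [0, -0.035, 0], "spin": 0, "gripper": -0.25}, {"slide": [-0.001, -0.068, 0], "spin": 0, "gripper": -0.25}, {"slide": [-0.002, -0.098, 0], "spin": 0, "gripper": -0.25}, {"slide": [-0.003, -0.12, 0], "spin": 0, "gripper": -0.25}, {"slide": [-0.004, -0.135, 0], "spin": 0, "gripper": -0.25}, {"slide": [-0.004, -0.14, 0], "spin": 0, "gripper": -0.25}, {"slide": [-0.004, -0.14, 0], "spin": 0, "gripper": -0.25}, {"slide": [-0.004, -0.14, 0], "spin": 0, "gripper": -0.25}]'

```text
t: 11.45
tool_pos: [0.5997, -0.105, 0.32]
tool_rot: [0.151, -3.138, -0.001]
contact_force: [-0.9, 0.1, -2.2]
opening: 0.0353
grip_force: 28.4
```

```bash
python3 chk.py w14
```

```text
11.45 [ 0.5997 -0.105   0.32  ] [ 0.1509 -3.1378 -0.0012] 0.02169830825871761 0.035268821969208226 28.365944316610694 [-0.9299  0.1465 -2.2086] [-0.0007  0.0002  0.0265]
tip mid [ 0.5997 -0.1058  0.131 ]
```

Call:
arm_command --increments '[{"slide": [0, -0.015, 0], "spin": 0, "gripper": -0.25}, {"slide": [0, -0.04, 0], "spin": 0, "gripper": -0.25}, {"slide": [0, -0.07, 0], "spin": 0, "gripper": -0.25}, {"slide": [-0.001, -0.097, 0], "spin": 0, "gripper": -0.25}, {"slide": [-0.001, -0.115, 0], "spin": 0, "gripper": -0.25}, {"slide": [-0.001, -0.123, 0], "spin": 0, "gripper": -0.25}, {"slide": [-0.001, -0.123, 0], "spin": 0, "gripper": -0.25}, {"slide": [-0.001, -0.123, 0], "spin": 0, "gripper": -0.25}]'

```text
t: 12.17
tool_pos: [0.6126, -0.2272, 0.3198]
tool_rot: [0.151, -3.138, -0.002]
contact_force: [-0.1, 0.7, -2.9]
opening: 0.0356
grip_force: 28.4
```

Call:
arm_command --increments '[{"slide": [0, 0, 0], "spin": 0, "gripper": -0.25}, {"slide": [0, 0, 0], "spin": 0, "gripper": -0.25}, {"slide": [0, 0, 0], "spin": 0, "gripper": -0.25}, {"slide": [0, 0, 0], "spin": 0, "gripper": -0.25}]'

```text
t: 12.5
tool_pos: [0.6127, -0.227, 0.3201]
tool_rot: [-0.152, 3.138, 0.0]
contact_force: [-0.4, 0.7, -2.0]
opening: 0.0351
grip_force: 28.4
```

```bash
python3 chk.py w15; python3 - <<'E'
from h import *
br=lambda im:np.clip(255*(im[:,:,::-1].astype(float)/255)**.6*1.2,0,255).astype(np.uint8)
s=grab('scene','s15')
for t in('w14','w15'):
    d=load(t);print(t,'stub',proj(d,[.589,-.231,.083]),'hub',proj(d,[.589,-.231,.051]))
d=load('w15');p=proj(d,[.589,-.231,.083]);print(proj(s,[.589,-.231,.083]))
a=cv2.resize(br(d['frame'][100:220,270:370]),(500,600),interpolation=cv2.INTER_CUBIC)
e=load('w14');u,v=proj(e,[.589,-.231,.07]).astype(int);print('w14 crop',u-37,v-37)
b=cv2.resize(br(e['frame'][v-37:v+38,u-37:u+38]),(300,300),interpolation=cv2.INTER_CUBIC)
q=proj(s,[.6,-.23,.12]).astype(int);print('s15 crop',q-30)
c=cv2.resize(br(s['frame'][q[1]-30:q[1]+30,q[0]-30:q[0]+30]),(300,300),interpolation=cv2.INTER_CUBIC)
cv2.imwrite('pics/c15.png',np.hstack([a,np.vstack([b,c])]))
E
```

```text
12.5 [ 0.6127 -0.227   0.3201] [-0.1524  3.1378  0.0001] 0.005211120375907895 0.03513617201691667 28.4381465613842 [-0.3949  0.7307 -2.0179] [0.0105 0.0154 0.0023]
tip mid [ 0.6128 -0.228   0.1311]
w14 stub [193.51446592 158.43799219] hub [204.81243073 154.00623179]
w15 stub [316.61925476 157.05239314] hub [316.74554677 152.73848945]
[284.12821852 172.35401171]
w14 crop 161 119
s15 crop [249 136]
```

View pics/c15.png

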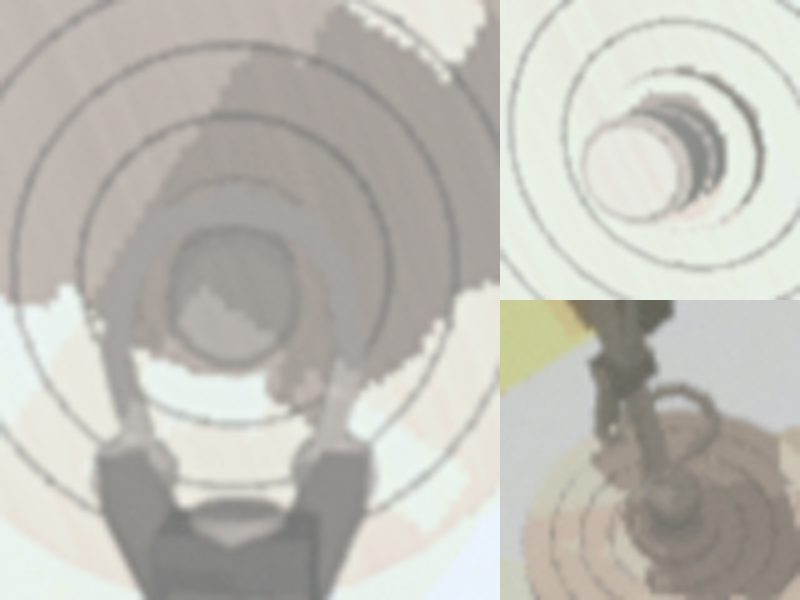

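The clip is on the pins and spread: eyelets at (137,455) and (333,455), about 32 mm apart. The stub's top face is at (232,294) in the left crop, and at (136,171) in the earlier wrist crop at upper right. The scene view shows the clip level above the disc. Triangulating the stub.

```bash
python3 - <<'E'
from h import *
np.set_printoptions(precision=4,suppress=True)
a=load('w14');b=load('w15');t=load('top0');s=load('sc0')
A=(a,161+136/4,119+171/4);B=(b,270+232.5/5,100+294/5);C=(t,371.4,195.2);S=(s,283.75,172)
for n,l in(('wrist',[A,B]),('all',[A,B,C,S]),('ts',[C,S]),('ab s',[A,B,S]),('abt',[A,B,C])):
    P=tri(l);print(n,P,[np.round(proj(d,P)-[u,v],2) for d,u,v in l])
# hough refine
for n,f,r,c in(('w14',a,(20,32),A),('w15',b,(22,34),B)):
    g=cv2.cvtColor(f['frame'],7);x,y=int(c[1]),int(c[2]);g=cv2.resize(g[y-40:y+40,x-40:x+40],None,fx=4,fy=4,interpolation=cv2.INTER_CUBIC)
    h=cv2.HoughCircles(cv2.GaussianBlur(g,(5,5),0),cv2.HOUGH_GRADIENT_ALT,1,8,param1=80,param2=.5,minRadius=40,maxRadius=140)
    print(n,None if h is None else [(x-40+k[0]/4,y-40+k[1]/4,k[2]/4) for k in h[0]])
d=b;o=d['obs'];T=R.from_rotvec(o['tool_rot']).as_matrix();p=np.array(o['tool_pos'])
e=[onz(d,270+u/5,100+455/5,p[2]-.183) for u in(137,333)];print('eyes at clip top',[T.T@(x-p) for x in e],np.linalg.norm(e[1]-e[0]))
E
```

```text
wrist [ 0.592  -0.2308  0.0798] [array([-0.06, -0.79]), array([0.02, 0.79])]
all [ 0.5902 -0.2304  0.0854] [array([-1.84, -1.72]), array([ 0.55, -0.16]), array([-0.24, -0.58]), array([0.07, 0.19])]
ts [ 0.5889 -0.2318  0.0834] [array([ 0.12, -0.11]), array([0.19, 0.03])]
ab s [ 0.5908 -0.23    0.0859] [array([-1.58, -0.99]), array([0.93, 0.56]), array([-0.03,  0.31])]
abt [ 0.5906 -0.2308  0.0826] [array([-1.08, -1.79]), array([ 0.2 , -0.22]), array([-0.27, -0.66])]
w14 [(np.float32(205.75), np.float32(155.5), np.float32(30.777235)), (np.float32(202.0), np.float32(158.75), np.float32(23.54741)), (np.float32(201.0), np.float32(150.25), np.float32(26.574955)), (np.float32(196.5), np.float32(162.75), np.float32(31.237928)), (np.float32(196.25), np.float32(150.0), np.float32(23.257492)), (np.float32(205.75), np.float32(155.5), np.float32(20.69322)), (np.float32(196.5), np.float32(162.75), np.float32(16.693193)), (np.float32(188.75), np.float32(170.5), np.float32(19.673082)), (np.float32(195.0), np.float32(159.75), np.float32(21.512566)), (np.float32(196.5), np.float32(162.75), np.float32(12.893053)), (np.float32(201.0), np.float32(150.25), np.float32(23.393219)), (np.float32(195.0), np.float32(159.75), np.float32(12.430432))]
w15 [(np.float32(316.25), np.float32(155.25), np.float32(31.124466)), (np.float32(321.75), np.float32(162.75), np.float32(32.723186)), (np.float32(315.5), np.float32(166.25), np.float32(20.479025)), (np.float32(316.5), np.float32(178.25), np.float32(18.223228)), (np.float32(312.75), np.float32(176.0), np.float32(21.739582)), (np.float32(317.0), np.float32(172.5), np.float32(14.100172)), (np.float32(313.5), np.float32(173.0), np.float32(11.980689))]
eyes at clip top [array([ 0.0032, -0.0178,  0.183 ]), array([0.0032, 0.0154, 0.183 ])] 0.03323310428563637
```

Call:
arm_command --increments '[{"slide": [0, -0.015, 0], "spin": 0, "gripper": -0.25}, {"slide": [0, -0.04, 0], "spin": 0, "gripper": -0.25}, {"slide": [0, -0.065, 0], "spin": 0, "gripper": -0.25}, {"slide": [0, -0.08, 0], "spin": 0, "gripper": -0.25}, {"slide": [0, -0.08, 0], "spin": 0, "gripper": -0.25}, {"slide": [0, -0.08, 0], "spin": 0, "gripper": -0.25}, {"slide": [0, -0.08, 0], "spin": 0, "gripper": -0.25}, {"slide": [0, -0.08, 0], "spin": 0, "gripper": -0.25}]'

```text
t: 13.27
tool_pos: [0.6203, -0.3067, 0.32]
tool_rot: [0.152, -3.138, -0.001]
contact_force: [0.1, 0.4, -1.9]
opening: 0.0351
grip_force: 28.5
```

Call:
arm_command --increments '[{"slide": [0, 0, 0], "spin": 0, "gripper": -0.25}, {"slide": [0, 0, 0], "spin": 0, "gripper": -0.25}, {"slide": [0, 0, 0], "spin": 0, "gripper": -0.25}]'

```text
t: 13.52
tool_pos: [0.6204, -0.3068, 0.3201]
tool_rot: [-0.152, 3.138, -0.0]
contact_force: [-0.5, 0.0, -1.2]
opening: 0.0354
grip_force: 28.5
```

```bash
python3 chk.py w16; cat > circ.py <<'E'
from h import *
from scipy.optimize import least_squares
def circ(d,u,v,r0,r1,n=120):
    g=cv2.GaussianBlur(cv2.cvtColor(d['frame'],7).astype(np.float32),(0,0),.7);best=None
    def pts(u,v):
        P=[];rs=np.arange(r0,r1,.2)
        for a in np.linspace(0,2*np.pi,n,endpoint=False):
            x=(u+rs*np.cos(a)).astype(np.float32);y=(v+rs*np.sin(a)).astype(np.float32)
            p=cv2.remap(g,x[None],y[None],cv2.INTER_LINEAR)[0];dg=np.abs(np.gradient(p));i=dg.argmax()
            if dg[i]>.6:P.append((x[i],y[i]))
        return np.array(P)
    for k in range(6):
        P=pts(u,v);f=lambda q:np.hypot(P[:,0]-q[0],P[:,1]-q[1])-q[2]
        s=least_squares(f,[u,v,(r0+r1)/2],loss='cauchy',f_scale=.4);u,v,r=s.x
        r0,r1=max(r0,r-3),min(r1,r+3)
    e=np.abs(f(s.x));return s.x,(e<.7).mean(),len(P)
E
python3 - <<'E'
from circ import *
np.set_printoptions(precision=3,suppress=True)
for t in('w14','w15','w16'):
    d=load(t);u,v=proj(d,[.5905,-.2308,.083]);print(t,u,v)
    for r in((9,13),(11,16),(13,19)):print('  ',r,circ(d,u,v+1.5,*r))
E
```

```text
13.5167 [ 0.6204 -0.3068  0.3201] [-0.1519  3.1378 -0.    ] 0.003879398325390755 0.03541117246899674 28.525860104709864 [-0.5057  0.0455 -1.2198] [-0.0693 -0.0177  0.048 ]
tip mid [ 0.6205 -0.3078  0.1311]
w14 193.7384622112172 159.9456443519292
   (9, 13) (array([192.458, 162.468,  11.885]), np.float64(0.7416666666666667), 120)
   (11, 16) (array([193.319, 162.116,  14.848]), np.float64(0.5833333333333334), 120)
   (13, 19) (array([193.423, 162.367,  14.964]), np.float64(0.6166666666666667), 120)
w15 316.67578180490284 158.56227529822746
   (9, 13) (array([317.328, 158.891,  12.486]), np.float64(0.7529411764705882), 85)
   (11, 16) (array([316.247, 158.622,  14.392]), np.float64(0.5166666666666667), 120)
   (13, 19) (array([316.167, 158.804,  14.457]), np.float64(0.5916666666666667), 120)
w16 396.92959163521215 158.5643687645586
   (9, 13) (array([397.325, 160.847,  11.804]), np.float64(0.7833333333333333), 120)
   (11, 16) (array([397.295, 161.011,  11.877]), np.float64(0.8), 120)
   (13, 19) (array([395.937, 159.825,  13.845]), np.float64(0.775), 120)
```

```bash
python3 - <<'E'
from h import *
np.set_printoptions(precision=4,suppress=True)
a,b,c,t,s=[load(x) for x in('w14','w15','w16','top0','sc0')]
L={'face':[(a,192.46,162.47),(b,317.33,158.9),(c,397.3,160.9)],'cham':[(a,193.3,162.2),(b,316.2,158.7),(c,395.9,159.8)],'eyeball':[(a,195,161.75),(b,316.5,158.8)]}
for n,l in L.items():
    for k in(l,[l[0],l[-1]],l[1:]+[(s,283.75,172)]):
        P=tri(k);print(n,len(k),P,[np.round(proj(d,P)-[u,v],2) for d,u,v in k])
# camera yaw effect check: depth via columns only
E
```

```text
face 3 [ 0.5917 -0.2306  0.0863] [array([ 0.21, -0.78]), array([-0.6 ,  1.39]), array([ 0.42, -0.61])]
face 2 [ 0.5924 -0.2309  0.0861] [array([-0.  , -0.09]), array([-0.  ,  0.09])]
face 3 [ 0.591  -0.2305  0.0865] [array([-0.4 ,  0.73]), array([ 0.75, -1.26]), array([-0.23,  0.08])]
cham 3 [ 0.5918 -0.2314  0.0826] [array([ 0.03, -1.05]), array([-0.21,  1.07]), array([ 0.16, -0.03])]
cham 2 [ 0.5924 -0.2314  0.0826] [array([-0.03, -0.51]), array([-0.01,  0.51])]
cham 3 [ 0.5906 -0.2315  0.085 ] [array([-0.29,  0.2 ]), array([ 0.77, -0.9 ]), array([-0.32,  0.08])]
eyeball 2 [ 0.592  -0.2308  0.0798] [array([-0.06, -0.79]), array([0.02, 0.79])]
eyeball 2 [ 0.592  -0.2308  0.0798] [array([-0.06, -0.79]), array([0.02, 0.79])]
eyeball 2 [ 0.5902 -0.2309  0.0858] [array([ 0.1, -0.1]), array([-0.06, -0.01])]
```

```bash
cat > disc.py <<'E'
from h import *
from scipy.optimize import minimize
np.set_printoptions(precision=4,suppress=True)
th=np.linspace(0,2*np.pi,360,endpoint=False)
def grad(d,sg):
    g=cv2.GaussianBlur(cv2.cvtColor(d['frame'],7).astype(np.float32),(0,0),sg)
    return np.hypot(cv2.Sobel(g,5,1,0),cv2.Sobel(g,5,0,1)).clip(0,60)
def cost(P,r,D,G):
    c=0
    for d,g in zip(D,G):
        f,V=cam(d);W=np.stack([P[0]+r*np.cos(th),P[1]+r*np.sin(th),np.full(360,P[2])])
        C=V[:3,:3]@W+V[:3,3:];u=(d['cx']+f*C[0]/-C[2]).astype(np.float32);v=(d['cy']-f*C[1]/-C[2]).astype(np.float32)
        c-=cv2.remap(g,u[None],v[None],cv2.INTER_LINEAR,borderValue=0).mean()
    return c
def fit(tags,P,r,sgs=(3,1.5,.8),free_r=False):
    D=[load(t) for t in tags]
    for sg in sgs:
        G=[grad(d,sg) for d in D]
        if free_r: s=minimize(lambda q:cost(q[:3],q[3],D,G),[*P,r],method='Nelder-Mead',options=dict(initial_simplex=np.array([*P,r])+.003*np.vstack([np.zeros(4),np.eye(4)]),xatol=1e-5));P,r=s.x[:3],s.x[3]
        else: s=minimize(lambda q:cost(q,r,D,G),P,method='Nelder-Mead',options=dict(initial_simplex=np.array(P)+.004*np.vstack([np.zeros(3),np.eye(3)]),xatol=1e-5));P=s.x
    return P,r,s.fun
E
python3 - <<'E'
from disc import *
for tg in(['w14','w15','w16'],['w14','w16'],['w16'],['w14'],['w15'],['top0'],['sc0']):
    print(tg,*[fit(tg,[.591,-.231,z],.08) for z in(.042,)])
print('hub',fit(['w14','w16'],[.591,-.231,.054],.022,(1.2,.8)),fit(['w14','w16'],[.591,-.231,.083],.014,(1.2,.8)),fit(['w14','w16'],[.591,-.231,.086],.0118,(1,.7),True))
E
```

```text
['w14', 'w15', 'w16'] (array([ 0.5922, -0.2307,  0.0403]), 0.08, np.float64(-105.92036437988281))
['w14', 'w16'] (array([ 0.5924, -0.2306,  0.0401]), 0.08, np.float64(-66.78380584716797))
['w16'] (array([ 0.5926, -0.2309,  0.0403]), 0.08, np.float64(-36.32697677612305))
['w14'] (array([ 0.5911, -0.2293,  0.0426]), 0.08, np.float64(-33.944557189941406))
['w15'] (array([ 0.5919, -0.231 ,  0.0412]), 0.08, np.float64(-40.217037200927734))
['top0'] (array([ 0.5866, -0.2333, -0.0074]), 0.08, np.float64(-19.989625930786133))
['sc0'] (array([ 0.5706, -0.2659, -0.0297]), 0.08, np.float64(-35.05167770385742))
hub (array([ 0.5912, -0.2307,  0.0575]), 0.022, np.float64(-82.35136413574219)) (array([ 0.5921, -0.2323,  0.0856]), 0.014, np.float64(-109.89224243164062)) (array([ 0.592 , -0.2321,  0.0867]), np.float64(0.013524773501789924), np.float64(-111.60285949707031))
```

```bash
python3 - <<'E'
from disc import *
print('disc free r',fit(['w15','w16'],[.592,-.231,.041],.08,(1.5,.8),True),fit(['w14','w15','w16'],[.592,-.231,.041],.08,(1.5,.8),True))
# cost profile over Z for each feature, XY reoptimised
tags=['w14','w15','w16'];D=[load(t) for t in tags];G=[grad(d,.8) for d in D]
for n,r,zs,use in(('disc',.08,np.arange(.036,.0481,.0015),(1,2)),('stub14',.014,np.arange(.077,.0901,.0015),(0,2)),('hub',.022,np.arange(.048,.0601,.0015),(0,2))):
    d=[D[i] for i in use];g=[G[i] for i in use];out=[]
    for z in zs:
        s=minimize(lambda q:cost([q[0],q[1],z],r,d,g),[.5915,-.231],method='Nelder-Mead',options=dict(initial_simplex=[[.5915,-.231],[.5935,-.231],[.5915,-.229]]));out.append((round(z,4),round(s.fun,1),*s.x.round(4)))
    print(n,out)
# bias test: clip eyelet rings in w2,w4 (outer r 7.5 at z .065) 
print('eye',fit(['w2','w4'],[.5525,.3058,.065],.0075,(1,.7)),fit(['w2','w4'],[.551,.3235,.065],.0075,(1,.7)))
print('eye1',fit(['w2','w7'],[.5525,.3058,.065],.0075,(1,.7)))
E
```

```text
disc free r (array([ 0.5923, -0.2309,  0.0398]), np.float64(0.08020027337721536), np.float64(-75.37469482421875)) (array([ 0.5922, -0.2311,  0.0375]), np.float64(0.08099690878718094), np.float64(-108.55099487304688))
disc [(np.float64(0.036), np.float64(-66.9), np.float64(0.5921), np.float64(-0.2301)), (np.float64(0.0375), np.float64(-71.3), np.float64(0.5922), np.float64(-0.2303)), (np.float64(0.039), np.float64(-74.3), np.float64(0.5923), np.float64(-0.2306)), (np.float64(0.0405), np.float64(-75.4), np.float64(0.5923), np.float64(-0.2309)), (np.float64(0.042), np.float64(-74.2), np.float64(0.5922), np.float64(-0.2312)), (np.float64(0.0435), np.float64(-70.4), np.float64(0.5922), np.float64(-0.2314)), (np.float64(0.045), np.float64(-64.8), np.float64(0.5923), np.float64(-0.2315)), (np.float64(0.0465), np.float64(-59.4), np.float64(0.5928), np.float64(-0.2315)), (np.float64(0.048), np.float64(-55.4), np.float64(0.5934), np.float64(-0.2316))]
stub14 [(np.float64(0.077), np.float64(-101.5), np.float64(0.5935), np.float64(-0.2327)), (np.float64(0.0785), np.float64(-108.5), np.float64(0.
[... 870 characters left out ...]
, np.float64(-82.0), np.float64(0.5927), np.float64(-0.2296)), (np.float64(0.054), np.float64(-81.7), np.float64(0.5936), np.float64(-0.231)), (np.float64(0.0555), np.float64(-81.5), np.float64(0.5932), np.float64(-0.2312)), (np.float64(0.057), np.float64(-82.2), np.float64(0.5913), np.float64(-0.2307)), (np.float64(0.0585), np.float64(-82.1), np.float64(0.591), np.float64(-0.2308)), (np.float64(0.06), np.float64(-80.7), np.float64(0.5908), np.float64(-0.2309))]
eye (array([0.5529, 0.3054, 0.0654]), 0.0075, np.float64(-109.45062255859375)) (array([0.549 , 0.3224, 0.0609]), 0.0075, np.float64(-102.82112884521484))
eye1 (array([0.5533, 0.3054, 0.0647]), 0.0075, np.float64(-102.04402923583984))
```

```bash
python3 - <<'E'
from disc import *
for t in('w12','w13','w15','w16'):
    d=load(t);g=grad(d,.8);o=d['obs'];T=R.from_rotvec(o['tool_rot']).as_matrix();p=np.array(o['tool_pos']);res=[]
    for y in(-.018,.0165):
        best=None
        for x0 in(-.002,0,.002):
          for dy in(-.0015,0,.0015):
            q0=p+T@[x0,y+dy,.1829]
            s=minimize(lambda q:cost([q[0],q[1],q0[2]],.0075,[d],[g]),q0[:2],method='Nelder-Mead',options=dict(initial_simplex=q0[:2]+np.array([[0,0],[.0015,0],[0,.0015]])))
            if best is None or s.fun<best.fun:best=s
        res.append((T.T@(np.array([*best.x,q0[2]])-p),round(best.fun)))
    print(t,res)
d=load('w15');g=cv2.cvtColor(d['frame'],7);print('crop rows 186-196, cols 286-348')
for r in range(184,198,2):print(r,g[r,286:350:2])
E
```

```text
w12 [(array([-0.0032, -0.0193,  0.1829]), -50), (array([-0.0017,  0.0148,  0.1829]), -50)]
w13 [(array([-0.0035, -0.0193,  0.1829]), -50), (array([0.0004, 0.0148, 0.1829]), -50)]
w15 [(array([-0.0035, -0.0195,  0.1829]), -51), (array([-0.0028,  0.0161,  0.1829]), -52)]
w16 [(array([-0.0034, -0.0193,  0.1829]), -48), (array([-0.0027,  0.0161,  0.1829]), -50)]
crop rows 186-196, cols 286-348
184 [132 160 160 156 111 110 107 129 165 166 156 143 116 128 130 130 130 135
 130 126 147 155 150  97 105 111 112 164 171 170 157 133]
186 [140 132 159 153 115 113 109 116 164 162 161 160 158 158 152 153 154 164
 160 159 161 163 163 126 107 109 108 140 170 159 139 169]
188 [161 143 115 102 109 116 108 105 116 159 161 158 159 159 159 160 158 160
 160 159 159 162 126  94 109 109 112 105 114 133 169 170]
190 [160 149  99  99  92  83  82 107 100 132 160 160 158 158 159 159 158 159
 159 160 160 145  95 108  91  87  90  90  86 120 171 170]
192 [162 139  73  73  74  73  73  95 106  98 154 160 159 158 157 159 158 158
 158 160 160 119  94  90  73  72  72  72  72 117 168 170]
194 [163 130  75  73  74  73  73  75  92  93 150 161 161 160 159 160 160 159
 160 160 159 107  84  74  72  72  72  72  72 109 166 169]
196 [159 122  78  73  74  74  72  73  76  89 124 127 123 127 136 134 136 133
 124 125 120 111  78  71  72  72  72  72  73 111 166 169]
```

```bash
python3 - <<'E'
from disc import *
d=load('w15');o=d['obs'];T=R.from_rotvec(o['tool_rot']).as_matrix();p=np.array(o['tool_pos'])
for u in(297.1,336.3,316.7):print(T.T@(onz(d,u+.5,194.8,p[2]-.1829)-p))
print('px per mm',proj(d,p+T@[0,.001,.1829])-proj(d,p+T@[0,0,.1829]))
# clip back: predict hinge at 50mm+ from eyes
for x in(.045,.05,.055):print(x,proj(d,p+T@[x,-.001,.1829]))
g=cv2.cvtColor(d['frame'],7)
for r in range(126,190,4):print(r,g[r,286:350:2])
print('col316',g[100:180,314:319].mean(1).round().astype(int))
E
```

```text
[-0.0001 -0.0177  0.1829]
[-0.0002  0.0156  0.1829]
[-0.0002 -0.001   0.1829]
px per mm [ 1.1761 -0.0007]
0.045 [317.1574 141.0656]
0.05 [317.149  134.7852]
0.055 [317.1405 128.435 ]
126 [108 109 112 109 109 111 108 100  83  97 103 109  90  89  89  89  88  89
  89  88  89  81  70  77  88  90  88  89  88  90  89  90]
130 [108 106 109 112 105  86 103 107 108 108  91  88  89  88  89  88  88  87
  88  88  88  91  89  88  85  71  80  88  89  88  90  89]
134 [108 107 107  90 102 109 109 110 106  91  88  88  88  88  86  85  86  88
  88  88  89  89  91  87  88  87  87  73  86  89  89  90]
138 [110 106  85 106 108 109 108 107  90  87  82  86  90  91  90  91  91  86
  89  87  81  85  89  90  88  87  88  89  79  79  88  89]
142 [107  88 109 106 106 110 103  89  90  91  91  92  91  91  90  91  91  90
  91  91  91  90  91  90  89  87  88  88  88  78  79  88]
146 [ 84 106 108 108 106 102  91  91  91  92  90  82  76  74  75  75  77  75
  78  82  88  91  91  91  91  88  87  88  89  88  73  87]
150 [ 88 112 110 105  94  91  92  91  90  87  77  81  83  83  85  84  82  84
  81  81  76  81  89  90  90  
[... 875 characters left out ...]
171 169 169 169 169 169 169 169 170 170
 158 104  89  95 109 108  97 120 117 112 139 163 162 162]
182 [162 160 160 144  89 109 106 151 143 130 133 160 166 170 170 171 171 172
 167 157 148  93  95  97  98 111 110 149 171 168 167 149]
186 [140 132 159 153 115 113 109 116 164 162 161 160 158 158 152 153 154 164
 160 159 161 163 163 126 107 109 108 140 170 159 139 169]
col316 [113 113 113 112 112 112 112 108  89  85 104 111 107 101  98  98  97  92
  90  90  90  88  77  72  83  89  89  89  88  88  88  88  89  89  86  79
  83  89  91  91  91  91  91  91  87  77  75  79  80  82  84  85  85  85
  85  85  85  85  85  86  88  90  99 103 104 104 104 104 104 104 104  96
  84  88 109 143 164 170 169 169]
```

Call:
arm_command --increments '[{"slide": [0, 0.015, 0], "spin": 0, "gripper": -0.25}, {"slide": [-0.001, 0.04, 0], "spin": 0, "gripper": -0.25}, {"slide": [-0.002, 0.065, 0], "spin": 0, "gripper": -0.25}, {"slide": [-0.0026, 0.0791, 0], "spin": 0, "gripper": -0.25}, {"slide": [-0.0026, 0.0791, 0.008], "spin": 0, "gripper": -0.25}, {"slide": [-0.0026, 0.0791, 0.02], "spin": 0, "gripper": -0.25}, {"slide": [-0.0026, 0.0791, 0.032], "spin": 0, "gripper": -0.25}, {"slide": [-0.0026, 0.0791, 0.04], "spin": 0, "gripper": -0.25}]'

```text
t: 14.23
tool_pos: [0.6145, -0.2288, 0.2769]
tool_rot: [0.149, -3.135, -0.002]
contact_force: [0.8, -0.4, -2.4]
opening: 0.0351
grip_force: 28.6
```

Call:
arm_command --increments '[{"slide": [0, 0, 0], "spin": 0, "gripper": -0.25}, {"slide": [0, 0, 0], "spin": 0, "gripper": -0.25}, {"slide": [0, 0, 0], "spin": 0, "gripper": -0.25}, {"slide": [0, 0, 0], "spin": 0, "gripper": -0.25}, {"slide": [0, 0, 0], "spin": 0, "gripper": -0.25}]'

```text
t: 14.65
tool_pos: [0.6156, -0.2289, 0.2809]
tool_rot: [-0.15, 3.137, -0.001]
contact_force: [0.2, -0.2, -1.8]
opening: 0.0351
grip_force: 28.6
```

```bash
python3 chk.py w17; python3 - <<'E'
from disc import *
d=load('w17');o=d['obs'];T=R.from_rotvec(o['tool_rot']).as_matrix();p=np.array(o['tool_pos'])
print('axle rel tool (expect .0233,-.001)',T.T@(np.array([.5922,-.2310,.0652])-p))
print('stub z.082 fit',[fit(['w17'],[.592,-.231,.082],.014,(1,.7)),fit(['w17'],[.592,-.231,.041],.08,(1.5,.8))], 'px',proj(d,[.5922,-.231,.082]))
g=cv2.cvtColor(d['frame'],7)
for r in range(118,196,3):print(r,g[r,286:350:2])
E
```

```text
14.65 [ 0.6156 -0.2289  0.2809] [-0.1501  3.1367 -0.0012] 0.0036724049827856118 0.03513162985513868 28.56794740073383 [ 0.1824 -0.1965 -1.8311] [0.0071 0.0431 0.0255]
tip mid [ 0.6159 -0.23    0.0919]
axle rel tool (expect .0233,-.001) [0.0238 0.0003 0.2157]
stub z.082 fit [(array([ 0.5931, -0.2312,  0.0769]), 0.014, np.float64(-34.10743713378906)), (array([ 0.5919, -0.2312,  0.0407]), 0.08, np.float64(-40.768592834472656))] px [318.684  163.7573]
118 [ 86 110 112 111 111 107 109 109 110 110 110 108 111 105  89  89  89  91
  90  89  90  91  89  89  88  90  90  89  90  89  90  92]
121 [113 112 109 110 112 109 108 109 109 111 110 108  99  76  74  69  68  69
  71  72  79  88  90  89  89  88  90  89  89  89  88  89]
124 [108 112 110 110 110 112 108 108 100  82  87  96  85  89  89  90  89  89
  89  89  88  84  81  67  74  84  89  90  88  90  89  89]
127 [107 109 112 109 110 111  88  82 101 108  98  94  88  86  89  89  88  88
  88  87  88  87  91  90  87  79  69  85  89  89  89  88]
130 [107 107 112 110  92  87 110 108 107  99  91  87  88  87  88  89  88  87
  88  87  88  88  89  91  89  8
[... 2129 characters left out ...]
  94  92  89  81  74  90]
181 [160 161 161 134  87 108  98 111 108 108 108 107 108 110 108 110 106 106
 107 109 104  89  88  93  93 110 110 107  77  82  89  91]
184 [160 160 162 157 107 107 109 123 149 125 117 118 118 119 108 105 106 150
 114 117 102  88  90  85 106 110 108  89 110 108  89  89]
187 [161 161 161 129 110 113 115 106 105 129 160 166 161 163 164 166 170 171
 171 129  94  88  85  87 112 112 106  95 100 116 106 101]
190 [156 150  99  97  95  83  82 109 101 133 159 144 126 100 121 122 122 124
 120  92  67  74  92 108  93  87  89  88  88 121 173 170]
193 [121 105  74  72  72  72  71  78 104  87 156 160 160 160 160 160 160 159
 160 162 160 106  89  79  70  71  70  71  70 115 170 157]
```

```bash
python3 - <<'E'
from disc import *
for t in('w12','w13','w14','w16'):
    d=load(t);g=cv2.cvtColor(d['frame'],7);print(t,'rows120-175 col317',g[120:176,315:319].mean(1).round().astype(int))
    print('  row165',g[165,284:352:2],'\n  row155',g[155,284:352:2])
for t in('w15','w17'):
    d=load(t);o=d['obs'];T=R.from_rotvec(o['tool_rot']).as_matrix();p=np.array(o['tool_pos']);x=T[:,0]
    A=np.array([.592,-.2311,0])
    print(t,'hub far edge',proj(d,A+.022*x+[0,0,.0552]),'stub far',proj(d,A+.014*x+[0,0,.082]),proj(d,A+.0235*x+[0,0,.082]))
    for q in(.036,.038,.04,.042,.044,.046,.05):print('   clip x',q,proj(d,p+T@[q,-.001,.1829]))
E
```

```text
w12 rows120-175 col317 [128 128 123 106  93  96  99 101 101 101 100 100 100 100 100  95  88  92
  97  98  98  99  99  90  82  82  84  84  84  82  83  83  83  83  79  74
  80  84  82  80  82  83  85  86  87  87  88  88  89  88  88  88  87  86
  86  85]
  row165 [103 107  91  96 102  98  83  83  81  81  82  82  87  89  88  87  87  87
  87  88  87  93  90  91  90  89  88 103 103 102 101 103 152 155] 
  row155 [104  87  85  85  84  84  84  84  80  80  83  83  83  84  81  75  74  76
  73  78  92  91  92  92  91  92 109 103 103 104 104 103 103 122]
w13 rows120-175 col317 [130 131 131 131 130 129 129 128 129 128 128 129 130 131 131 127 111  94
  88  88  88  88  88  86  91 109 118 120 120 110 104 104 105 105 106 109
 110 110 107 104 103 106 121 144 158 161 160 160 160 161 161 160 160 160
 161 160]
  row165 [163 164 165 142 105 106 119 164 162 160 161 161 161 161 159 161 161 161
 163 163 162 150 139 150 147 140 116 106 106 127 149 148 147 143] 
  row155 [106 127 152 104 107 110 116 105 104 105 104 103 105 103 104 101 103 120
  91  84  86  95  87  84  90  99 110 111 108 111 111 111 112 113]
w1
[... 1067 characters left out ...]
 88  88  86  74  88  88  87]
w15 hub far edge [316.3338 135.4226] stub far [316.2095 145.8073] [316.1882 136.0659]
   clip x 0.036 [317.1724 152.1978]
   clip x 0.038 [317.1691 149.7429]
   clip x 0.04 [317.1658 147.2773]
   clip x 0.042 [317.1624 144.8008]
   clip x 0.044 [317.1591 142.3134]
   clip x 0.046 [317.1557 139.8151]
   clip x 0.05 [317.149  134.7852]
w17 hub far edge [318.5636 135.5614] stub far [318.5911 147.4916] [318.5902 136.3481]
   clip x 0.036 [317.1719 152.1983]
   clip x 0.038 [317.1686 149.7434]
   clip x 0.04 [317.1653 147.2777]
   clip x 0.042 [317.1619 144.8012]
   clip x 0.044 [317.1586 142.3139]
   clip x 0.046 [317.1552 139.8155]
   clip x 0.05 [317.1485 134.7857]
```

Call:
arm_command --increments '[{"slide": [0.0006, 0.0014, 0.001], "spin": 0, "gripper": -0.25}, {"slide": [0.0006, 0.0014, 0.003], "spin": 0, "gripper": -0.25}, {"slide": [0.0006, 0.0014, 0.005], "spin": 0, "gripper": -0.25}, {"slide": [0.0006, 0.0014, 0.006], "spin": 0, "gripper": -0.25}, {"slide": [0.0006, 0.0014, 0.006], "spin": 0, "gripper": -0.25}, {"slide": [0.0006, 0.0014, 0.006], "spin": 0, "gripper": -0.25}, {"slide": [0.0006, 0.0014, 0.006], "spin": 0, "gripper": -0.25}]'

```text
t: 15.28
tool_pos: [0.6146, -0.2271, 0.274]
tool_rot: [0.151, -3.138, -0.0]
contact_force: [0.7, 0.2, -2.1]
opening: 0.0354
grip_force: 28.6
```

```bash
cat >> chk.py <<'E'
print('axle rel tool (want .0234,-.0012)',T.T@(np.array([.592,-.2311,.0652])-p),'clip mid z',p[2]-.1854)
E
python3 chk.py w18
```

```text
15.2833 [ 0.6146 -0.2271  0.274 ] [ 0.1506 -3.138  -0.0001] 0.002052583012220562 0.03541241507804327 28.570682457648218 [ 0.7113  0.2135 -2.0737] [ 0.0241  0.0087 -0.0356]
tip mid [ 0.6147 -0.2281  0.085 ]
axle rel tool (want .0234,-.0012) [ 0.0228 -0.0018  0.2088] clip mid z 0.08857658423332204
```

Call:
arm_command --increments '[{"slide": [-0.0006, -0.0006, 0], "spin": 0, "gripper": -0.25}, {"slide": [-0.0006, -0.0006, 0.0015], "spin": 0, "gripper": -0.25}, {"slide": [-0.0006, -0.0006, 0.003], "spin": 0, "gripper": -0.25}, {"slide": [-0.0006, -0.0006, 0.0045], "spin": 0, "gripper": -0.25}, {"slide": [-0.0006, -0.0006, 0.006], "spin": 0, "gripper": -0.25}, {"slide": [-0.0006, -0.0006, 0.006], "spin": 0, "gripper": -0.25}, {"slide": [-0.0006, -0.0006, 0.006], "spin": 0, "gripper": -0.25}]'

```text
t: 15.92
tool_pos: [0.6151, -0.2276, 0.2677]
tool_rot: [0.151, -3.138, -0.0]
contact_force: [0.6, -0.5, -2.2]
opening: 0.0351
grip_force: 28.6
```

```bash
python3 chk.py w19; python3 - <<'E'
from h import *
a=cv2.cvtColor(load('w18')['frame'],7);b=cv2.cvtColor(load('w19')['frame'],7)
for r in(155,165,175,182):print(r,b[r,284:352:2])
print(b[120:176,315:319].mean(1).round().astype(int))
E
```

```text
15.9167 [ 0.6151 -0.2276  0.2677] [ 0.1506 -3.1376 -0.0004] 0.0032853542270975143 0.035107382523209156 28.570595243945718 [ 0.5798 -0.5197 -2.1728] [ 0.0612  0.0532 -0.0338]
tip mid [ 0.6151 -0.2286  0.0787]
axle rel tool (want .0234,-.0012) [ 0.0233 -0.0013  0.2025] clip mid z 0.08229382525349421
155 [110 110  92  88  89  91  91  89  89  86  73  79  80  79  82  85  83  82
  82  82  80  80  76  71  88  82  90  91  90  87  87  88  87  88]
165 [ 92  91  90  91  90  89  86  90  85  75  84  99 103 104 104  86  83  84
  83  82  83  85  84  81  78  87  87  89  90  90  91  87  88  89]
175 [ 86  84  90  91  90  90  86  87  97 103  82  96 104 104 103 102 104 103
 102 104 103  99  83  80  87  85  83  90  89  89  90  90  84  78]
182 [162 162 138  77  89  90 107 103 104 109 107 108 103 102  87  81  81  82
  80  92 102 107  97  89  85  97 111 111  93  87  73  84  90  91]
[ 90  87  73  70  82  89  89  88  88  88  88  88  88  88  88  88  89  90
  90  91  91  91  91  90  90  88  82  75  79  74  71  77  79  78  80  83
  84  84  84  84  84  84  84  84  84  83  86  94  98 102 104 104 104 104
 104 104]
```

Call:
arm_command --increments '[{"slide": [0, 0, 0.0015], "spin": 0, "gripper": -0.25}, {"slide": [0, 0, 0.003], "spin": 0, "gripper": -0.25}, {"slide": [0, 0, 0.005], "spin": 0, "gripper": -0.25}, {"slide": [0, 0, 0.007], "spin": 0, "gripper": -0.25}, {"slide": [0, 0, 0.008], "spin": 0, "gripper": -0.25}, {"slide": [0, 0, 0.008], "spin": 0, "gripper": -0.25}, {"slide": [0, 0, 0.008], "spin": 0, "gripper": -0.25}]'

```text
t: 16.55
tool_pos: [0.6152, -0.2276, 0.2598]
tool_rot: [0.151, -3.138, -0.0]
contact_force: [0.1, 0.6, -1.7]
opening: 0.0347
grip_force: 28.6
```

```bash
python3 chk.py w20
```

```text
16.55 [ 0.6152 -0.2276  0.2598] [ 0.1507 -3.1377 -0.0003] 0.005788628165486368 0.03467477848332268 28.57225113082677 [ 0.0677  0.6122 -1.6812] [ 0.029   0.0349 -0.0294]
tip mid [ 0.6152 -0.2286  0.0708]
axle rel tool (want .0234,-.0012) [ 0.0233 -0.0013  0.1946] clip mid z 0.07439519924823912
```

Call:
arm_command --increments '[{"slide": [0, 0, 0.0015], "spin": 0, "gripper": -0.25}, {"slide": [0, 0, 0.003], "spin": 0, "gripper": -0.25}, {"slide": [0, 0, 0.005], "spin": 0, "gripper": -0.25}, {"slide": [0, 0, 0.007], "spin": 0, "gripper": -0.25}, {"slide": [0, 0, 0.009], "spin": 0, "gripper": -0.25}, {"slide": [0, 0, 0.009], "spin": 0, "gripper": -0.25}, {"slide": [0, 0, 0.009], "spin": 0, "gripper": -0.25}, {"slide": [0, 0, 0.009], "spin": 0, "gripper": -0.25}]'

```text
t: 17.27
tool_pos: [0.6152, -0.2277, 0.251]
tool_rot: [-0.151, 3.138, -0.0]
contact_force: [-0.2, 0.3, -2.3]
opening: 0.035
grip_force: 28.6
```

Call:
arm_command --increments '[{"slide": [0, 0, 0], "spin": 0, "gripper": -0.25}, {"slide": [0, 0, 0], "spin": 0, "gripper": -0.25}, {"slide": [0, 0, 0], "spin": 0, "gripper": -0.25}]'

```text
t: 17.52
tool_pos: [0.6153, -0.2277, 0.2511]
tool_rot: [-0.151, 3.138, -0.0]
contact_force: [1.3, -0.1, -1.3]
opening: 0.0349
grip_force: 28.6
```

```bash
python3 chk.py w21; python3 - <<'E'
from h import *
b=load('w21');d=b;g=cv2.cvtColor(b['frame'],7)
for t in('w14','w19','w21'):
    h=cv2.cvtColor(load(t)['frame'],7)
    for r in(150,160,170,182,188,192):print(t,r,h[r,284:352:2])
print(g[120:176,315:319].mean(1).round().astype(int))
A=np.array([.592,-.2311,.082]);print(proj(d,A),proj(d,A+[.014,0,0]),proj(d,A-[.014,0,0]))
E
```

```text
17.5167 [ 0.6153 -0.2277  0.2511] [-0.1507  3.1378 -0.0002] 0.0017385463691300686 0.03487946122572036 28.568386416882277 [ 1.2664 -0.0542 -1.3383] [ 0.0193 -0.0108  0.0652]
tip mid [ 0.6154 -0.2287  0.0621]
axle rel tool (want .0234,-.0012) [ 0.0235 -0.0011  0.1859] clip mid z 0.0657492434815099
w14 150 [117 157 139 103 105  98  90  90  91 103 107 106 106 104 104 104 106 106
 106 107 106 107 107 104  90  90  90  98 108 106 106 109 107 109]
w14 160 [165 164 165 157 110 109 108 134 102 104 107 105 105 105 106 106 106 105
 106 107 107 104 106 105 105 104  91  90  90 105 107 107 117 156]
w14 170 [164 165 167 124 116 116 126 168 166 166 167 166 166 166 166 167 167 166
 165 164 164 164 164 165 166 162 120  87  88 107 164 165 165 166]
w14 182 [167 166 166 167 152 106 108 103 157 167 168 165 165 166 166 167 166 165
 164 164 164 164 164 167 162 105 108 108 148 169 167 168 168 166]
w14 188 [167 167 167 155 105 106 114 110 101 116 164 165 163 163 164 164 165 164
 165 165 164 164 167 131  95 115 114 111 103 118 162 166 165 165]
w14 192 [167 167 141  71  73  72  72  73  91  96  97 160 164 164 163
[... 1455 characters left out ...]
 80  97 104 103 102 102 105
 103 102 103  91  79  98  88  95 106  87  88  87  87  90  77  78]
w21 188 [162 161 159  86  90 109 109 105  97  82  98 110 105  96  97 101 100 103
 105 108 109  98  90  80  91 115 122 115 103  93  73  84  92  90]
w21 192 [162 162 134  68  72  70  71  70  89  94  82  85  88  88  88  86  88  89
  89  88  95  89  84  93  90  69  68  69  69  69 104 109 107 106]
[ 90  88  74  66  80  89  89  89  88  88  89  88  88  88  88  88  88  90
  91  91  91  91  90  90  89  88  89  87  80  72  78  75  68  75  79  78
  78  82  83  83  84  84  84  84  84  84  84  84  86  90  99 103 103 103
 103 104]
[316.99840937 170.42130974] [315.34557108 187.61950831] [318.70434943 152.67057387]
```

The clip is spread and centred on the axle at groove height, with no contact load. Handing in.

```bash
python3 -c "
from station import order;print(order.finish_job())"
```

```text
the job is handed in; nothing more can be done
None
```

The job is handed in, and the hand-in call gave no verdict. At the end the pliers were held at full squeeze (28.6 N) with the clip spread, at about 65.7 mm against a groove I measured at about 65.2 mm. It was centred on the axle to within about 0.5 mm, with no contact force beyond the pliers' own weight. All of this comes from measurements, as I had no picture views left for a final look.

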